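# Stir the wax pellets and switch on the melter

## Robot

A 7-joint arm with a two-finger parallel gripper is mounted at the origin on the work surface. World frame = base frame: x ahead of the robot, y to its left, z up, the work surface at z = 0. Lengths are in mm, angles in degrees, forces in N, time in s.
With the tool pointing down it reaches from about 425 to 825 mm from the base axis. Payload 3.6 kg.
Tool frame: the origin (TCP) lies on the centre line of the jaws, within the pads' length; the fingertips stand 17 mm ahead of it and the grasp point (between the pads) lies 2 mm behind it; z points along the fingers, y is the direction in which the jaws open and shut (so a half turn about z gives the same grasp; the last joint's range is limited). The gripper opens to 93 mm and grips with 3 to 60 N. Pads are 15 mm wide; open, the fingers measure 128 mm over their backs; the gripper's body (75 mm by 188 mm) begins 65 mm behind the grasp point.
Start: joints at [-68.612, 35.231, -0.722, 81.555, 0.464, 63.22, -2.315], TCP at [252.967, 598.724, 235.64] pointing down, gripper open.
Joint ranges: [-178.69, 178.69], [-17.37, 117.87], [-77.05, 75.6], [15.02, 138.74], [-78.02, 258.01], [0.78, 113.62], [-162.83, 162.83]. Speed limits (degrees/s): [159.86, 159.86, 180, 180, 180, 180, 180].

## Interface

Orientations are given as [roll, pitch, yaw] about the fixed x, y, z axes, in that order (R = Rz(yaw) Ry(pitch) Rx(roll)).
In Python, from plant import get_state, read_camera, camera_model, close_job, search_frame, pinpoint gives the robot as it stands. The module is installed in compiled form; this text tells all that it offers.
- The arm moves only by the tool move_arm, never from a script. Its argument "series" is text: rows parted by semicolons, each of 7 numbers parted by spaces: the opening, from 0 (shut) to 1 (fully open), then the shift along the tool's x, y, z in m, then the turn, a rotation vector about the tool's x, y, z in rad. In form: fingers dx dy dz ax ay az; .... A call has 1 to 12 rows; each row shifts and turns the pose as measured when the row begins, along the tool's axes as they then stand; what a row does not reach is not made up. A row lasts 1/10 s, in which the tool goes at most 50 mm and 8.59 degrees, less where a joint would pass 70% of its speed; a pose out of reach is approached as far as the arm can. A call with a gripper value outside its range is refused whole. The fingers move at their own pace and stop on an object; the grip force is fixed at half the most. Time passes only in rows, so rows that do not move let the fingers close. It gives the time, the measured TCP pose, the force and the opening at its end, in the units of the state.
- get_state(): the state, without advancing time (a new reading comes with each control period).
- read_camera(name): name is "scene" or "top" or "wrist"; returns the picture (400x640x3 uint8, red, green, blue); there is no depth.
- camera_model(name): a dict with "fovy" (degrees; the focal length in pixels is half the picture's height over the tangent of half this angle, whatever the lens; pixels are square), "cx", "cy" (the principal point, pixels), "extrinsics" (4x4, takes a point from camera to world coordinates); the wrist camera has in their place "tool_from_camera" (4x4, takes a point from camera to tool coordinates, whose origin is the TCP and whose axes are the flange's). Camera axes: x right, y down, z forward; pixel columns grow to the right and rows downward; lengths in mm; the calibration is good to about 2 mm. A picture is of the moment at which its call begins: read the wrist's pose just before it. camera_model takes no time and is no camera call.
- close_job(): hands the job in, once; it reports no verdict.
Trained networks look in the newest picture that a camera, given by its name, has taken for a name from the list of things; names that differ only in an ending like _2 or _b are one class to them, and where a whole thing is asked for, a point or a joint stands for the part that bears it (a point fixed in the world has none). Each returns a list of dicts, best first, with "score" (0 to 1); they miss things now and then, are a little off and sometimes report something else, mostly with a low value. They report only what shows in the picture. A call takes as long as a camera call.
- search_frame(camera, thing): "xy" ([column, row] in pixels, amid what is visible of it).
- pinpoint(camera, thing): "xy" ([column, row] in pixels: a listed point, or the origin of a listed thing).
The state is a dict: "time_s": time; "joint_pos": joint angles; "joint_vel": joint speeds; "joint_efforts": joint torques, N m; "tool_pos": TCP position; "ee_rot": TCP orientation; "force": force on the tool from outside, world axes, zero at the start; "wrist_torque": the same for the moment, N m; "gripper_width": opening from 0.0 (shut) to 1.0 (fully open).
Only numpy, scipy, OpenCV 4.12 (cv2) and the standard library are available. Lean on these libraries where they do the work, as an engineer would, in place of code of your own. Each camera call takes 0.05 s, during which the arm holds its last target.

## Task

Take the wooden paddle from under the bottle rack and with its blade give the wax pellets down in the pan a good wide stir, a few times round, spilling none. Then lay the paddle flat along the middle of the cork mat and let go of it, and only then flip the hot plate's toggle, the one with the long ball-ended lever, over its centre until it clicks on. Leave the short toggle off and do not shift or knock over the loose bottles, cup and jar.

Things in the scene. Friction and masses are not known exactly. Their poses are not given: they have to be found in the camera images.
- paddle_center (a point): Wooden paddle, 200 mm long, about 70 g, lying flat: mid-length, 8 mm above its underside. Own x axis points to the blade, z up. Blade: the last 67 mm at +x, 44 mm wide, 10 mm thick. Handle: the other 133 mm, 18 mm wide, 16 mm thick. It starts with the handle under the rack, only the blade and a little handle out in front: draw it out by the blade 140 mm or more, set it down, regrip it by the handle.
- paddle_tip (a point): The middle of the paddle blade's end edge, half-way through its thickness (98 mm from paddle_center along x, 5 mm above the underside).
- rack_front (a point): Fixed plywood bridge shelf, 140 mm deep (x), 260 mm wide (y), top 60 mm and underside 48 mm above the table, on two 12 mm side panels at y = +-124 mm; a row of bottles 99 mm tall, 34 mm across, stands on it 110 mm behind the front edge. This point: on the table under the middle of its front edge; the shelf runs from here to +x.
- pan_floor (a point): Centre of the inner floor of the open steel wax pan, which is fixed on a black hot plate (200 mm square, 42 mm tall). The floor is 56 mm above the table, the rim 46 mm above this point; 168 mm across outside, 3 mm wall. Its wire handle, 40 mm wide, reaches 203 mm from the centre at 92 mm above the table, in direction (-0.88, 0.48) of this frame's x, y.
- mat_center (a point): Centre of the top of a fixed cork mat lying on the table, 110 mm (x) by 240 mm (y), 3 mm thick: the paddle's place when the stirring is done.
- heater (a joint): The hot plate's toggle: the one with the LONG lever (70 mm, black ball end 26 mm across). 0 rad = off, 0.9 rad = on, upright at 0.45. A spring holds it at either end and snaps it over past 0.45; about 4 N at the ball turns it over.
- heater_tip (a point): Centre of the black ball at the end of the long toggle lever (about 110 mm above the table).
- heater_pivot (a point): Point on the long lever's pivot, 47 mm above the table, on a fixed grey switch box 86 mm (x) by 66 mm (y) by 45 mm tall. The lever leans 0.45 rad to this frame's -x when off and to +x when on.
- fan (a joint): The extractor fan's toggle: SHORT steel lever (40 mm, no ball), on a box like the other. 0 rad = off; it snaps over past 0.45. To be left off.
- fan_tip (a point): Tip of the short toggle lever, about 83 mm above the table.
- pellet0_center (a point): Centre of a loose cream wax pellet in the pan, a rounded lump 30 by 22 mm, 12 g, slippery. The six start close together on the pan's +x side (pan_floor frame), from 12 mm short of the centre outwards; the -x side is bare.
- pellet1_center (a point): Centre of a loose cream wax pellet in the pan, a rounded lump 30 by 22 mm, 12 g, slippery. The six start close together on the pan's +x side (pan_floor frame), from 12 mm short of the centre outwards; the -x side is bare.
- pellet2_center (a point): Centre of a loose cream wax pellet in the pan, a rounded lump 30 by 22 mm, 12 g, slippery. The six start close together on the pan's +x side (pan_floor frame), from 12 mm short of the centre outwards; the -x side is bare.
- pellet3_center (a point): Centre of a loose cream wax pellet in the pan, a rounded lump 30 by 22 mm, 12 g, slippery. The six start close together on the pan's +x side (pan_floor frame), from 12 mm short of the centre outwards; the -x side is bare.
- pellet4_center (a point): Centre of a loose cream wax pellet in the pan, a rounded lump 30 by 22 mm, 12 g, slippery. The six start close together on the pan's +x side (pan_floor frame), from 12 mm short of the centre outwards; the -x side is bare.
- pellet5_center (a point): Centre of a loose cream wax pellet in the pan, a rounded lump 30 by 22 mm, 12 g, slippery. The six start close together on the pan's +x side (pan_floor frame), from 12 mm short of the centre outwards; the -x side is bare.
- dropper0_center (a point): Loose amber dropper bottle standing on the table, 34 mm across, 99 mm tall; this point is on its axis 45 mm up. Bystander.
- dropper1_center (a point): Loose amber dropper bottle standing on the table, 34 mm across, 99 mm tall; this point is on its axis 45 mm up. Bystander.
- dropper2_center (a point): Loose amber dropper bottle standing on the table, 34 mm across, 99 mm tall; this point is on its axis 45 mm up. Bystander.
- cup_center (a point): Loose white cup standing on the table, 84 mm across, 85 mm tall; point on its axis 45 mm up. Bystander.
- jar_center (a point): Loose glass jar with metal cap standing on the table, 68 mm across, 85 mm tall; point on its axis 45 mm up. Bystander.

How it is judged (in metres and radians):
On the way, in this order (a step that is already met when the one before it is completed fails the run):
1. blade end down in the pan, over 12 mm to the +x side of its centre (pan's frame), hot plate still off (z of paddle_tip in the frame of pan_floor below 0.03 m and horizontal distance between paddle_tip and pan_floor below 0.08 m and x of paddle_tip in the frame of pan_floor above 0.012 m and value of joint heater below 0.2 rad), for 0.05 s.
2. blade end down in the pan, over 12 mm to the -x side (z of paddle_tip in the frame of pan_floor below 0.03 m and horizontal distance between paddle_tip and pan_floor below 0.08 m and x of paddle_tip in the frame of pan_floor below -0.012 m and value of joint heater below 0.2 rad), for 0.05 s.
3. blade end round on the +x side again, and at least one pellet over 15 mm from where it began (all of step 1 and distance of any of pellet0_center, pellet1_center, pellet2_center, pellet3_center, pellet4_center, pellet5_center from where it was at the start of the episode above 0.015 m), for 0.05 s.
4. blade end down in the pan, on the -x side again (all of step 2), for 0.05 s.
5. paddle lying flat along the cork mat, let go, hot plate still off (horizontal distance between paddle_center and mat_center below 0.05 m and height (world z) of paddle_center below 0.02 m and angle between the z axis of paddle_center and the z axis of mat_center, either way round below 0.15 rad and contact force between the fingers and paddle below 0.05 N and angle between the x axis of paddle_center and the y axis of mat_center, either way round below 0.35 rad and value of joint heater below 0.2 rad), for 0.2 s.
6. long toggle snapped on (value of joint heater above 0.82 rad), for 0.2 s.
At the end, for the whole second after the job is handed in: The paddle lies still, flat (0.15 rad) and let go on the cork mat, its middle within 50 mm of the mat's centre, its length within 0.35 rad of the mat's long side; the long toggle is on (over 0.82 rad), the short one off (under 0.2); all six pellets are in the pan (horizontal distance between paddle_center and mat_center below 0.05 m and height (world z) of paddle_center below 0.02 m and angle between the z axis of paddle_center and the z axis of mat_center, either way round below 0.15 rad and contact force between the fingers and paddle below 0.05 N and angle between the x axis of paddle_center and the y axis of mat_center, either way round below 0.35 rad and linear speed of paddle below 0.02 m/s and value of joint heater above 0.82 rad and value of joint fan below 0.2 rad and horizontal distance between each of pellet0_center, pellet1_center, pellet2_center, pellet3_center, pellet4_center, pellet5_center and pan_floor below 0.085 m and height (world z) of each of pellet0_center, pellet1_center, pellet2_center, pellet3_center, pellet4_center, pellet5_center above 0.055 m); the robot touches nothing.
It fails at once if the short toggle is flipped (value of joint fan above 0.45 rad).
It fails at once if a pellet leaves the pan (horizontal distance between any of pellet0_center, pellet1_center, pellet2_center, pellet3_center, pellet4_center, pellet5_center and pan_floor above 0.1 m).
It fails at once if a loose bottle, the cup or the jar is shifted over 30 mm or tipped (distance of any of dropper0_center, dropper1_center, dropper2_center, cup_center, jar_center from where it was at the start of the episode above 0.03 m or angle between any of dropper0_center, dropper1_center, dropper2_center, cup_center, jar_center's own z axis and vertical above 0.5 rad).
It also fails if it takes over 72 s, if anything falls off the work surface, if the arm or the gripper's body presses on something with over 40 N, if the wrist force passes 120 N, or if a joint passes its speed limit or range.

## Working session

There is one attempt and no reset: what is moved stays moved. The work goes in short steps, Python scripts to look and compute and a tool call to move; the robot and the scene stay as the last step left them, time stands still between calls to the robot, and variables do not carry over. Pictures are saved under pics/ and viewed, and the job is handed in when it is done.

Besides the shell and the picture viewer there is one more tool, called after "Request:" as name(argument=value, ...) on one line, values as JSON. move_arm: Moves the arm, as the interface text tells. Its arguments: {"type":"object","properties":{"series":{"type":"string"}},"required":["series"]}

```bash
mkdir -p pics; ls; python3 - <<'E'
from plant import *
import cv2,json
s=get_state();print(s)
for n in ["scene","top","wrist"]:
    im=read_camera(n);cv2.imwrite(f"pics/{n}0.png",im[:,:,::-1])
    print(n,{k:(v.tolist() if hasattr(v,'tolist') else v) for k,v in camera_model(n).items()})
E
```

```text
pics
{'time_s': 0.0, 'joint_pos': array([-68.61222662,  35.28828332,  -0.72193824,  81.63927362,
         0.46393928,  63.21999152,  -2.31413164]), 'joint_vel': array([ 0.00511885,  0.00826649,  0.04617088, -0.02636223,  0.05481992,
        0.04096749,  0.07587572]), 'joint_efforts': array([ 2.03325981e-04, -4.58932185e+01,  2.08674478e-01, -1.65744370e+01,
       -6.12200098e-02,  2.04250461e-02,  2.41059824e-04]), 'tool_pos': array([252.70477514, 598.06252803, 234.50397177]), 'ee_rot': array([-1.79855348e+02,  2.44176691e-03,  1.57097483e+02]), 'force': array([-0.41467078,  0.45905738, -0.61066984]), 'wrist_torque': array([-0.02385753,  0.03913032, -0.00328075]), 'gripper_width': 0.9970254187161498}
scene {'fovy': 54.64757900909133, 'cx': 320.71292757592096, 'cy': 198.39359846669086, 'extrinsics': [[-0.6471185084225178, 0.5615368524595739, -0.5156684975706878, 1144.2161433289639], [0.7623641836728164, 0.4711144617046316, -0.4436800822953804, 428.5023425516559], [-0.00620383026010191, -0.6802407862680317, -0.7329624718821244, 921.557395334279], [0.0, 0.0, 0.0, 1.0]]}
top {'fovy': 51.22280901585697, 'cx': 327.2536125588247, 'cy': 196.65731579842398, 'extrinsics': [[-0.030800860535922115, -0.9875135424219864, 0.15449372324928343, 417.44156784468674], [-0.999517619042848, 0.02981507627213333, -0.00869427684186412, -60.81657774358001], [0.0039794739806634834, -0.15468698962765542, -0.9879555147003183, 1199.5062367632743], [0.0, 0.0, 0.0, 1.0]]}
wrist {'fovy': 61.1606360142077, 'cx': 319.4757132584019, 'cy': 201.4625126778319, 'tool_from_camera': [[-0.0010490159498423742, -0.9639446859978411, -0.26610062364086884, 74.64057026717134], [0.9999992037395289, -0.0008245269767854136, -0.0009553405525331486, 0.734139802552658], [0.0007014883062011351, -0.2661014139229383, 0.9639447833887418, -149.1635706391142], [0.0, 0.0, 0.0, 1.0]]}
```

View pics/scene0.png

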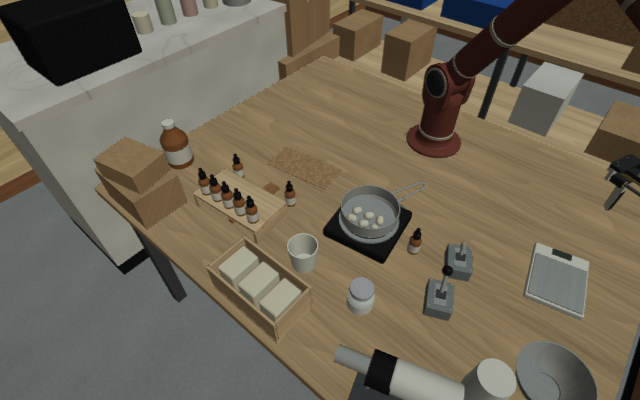

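View pics/top0.png

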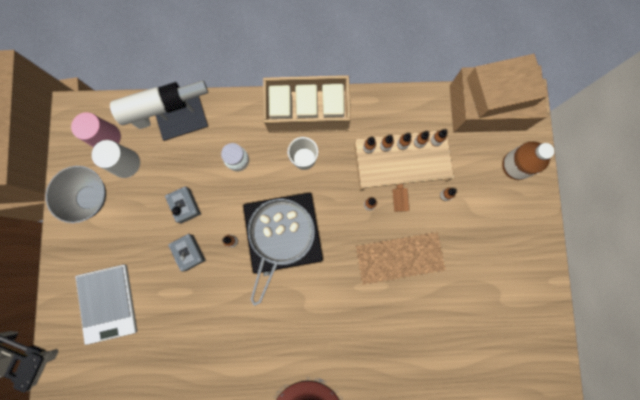

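View pics/wrist0.png

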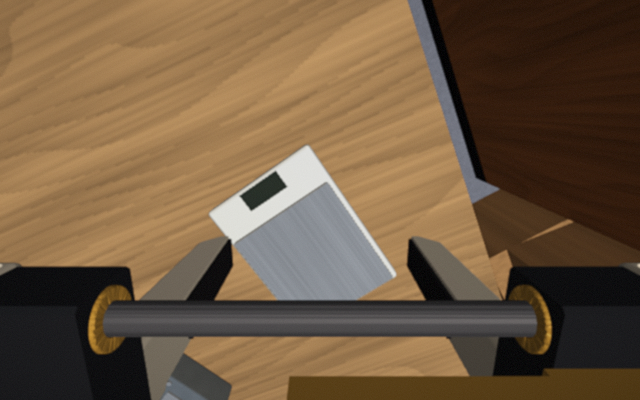

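```bash
cat > h.py <<'E'
from plant import *
import numpy as np, cv2
from scipy.spatial.transform import Rotation as R
def cam(n,s=None):
    c=camera_model(n)
    if n=="wrist":
        s=s or get_state()
        T=np.eye(4);T[:3,:3]=R.from_euler('xyz',s['ee_rot'],degrees=True).as_matrix();T[:3,3]=s['tool_pos']
        E=T@np.array(c['tool_from_camera'])
    else: E=np.array(c['extrinsics'])
    f=200/np.tan(np.radians(c['fovy']/2))
    return E,f,c['cx'],c['cy']
def ray(n,xy,s=None):
    E,f,cx,cy=cam(n,s)
    d=E[:3,:3]@np.array([(xy[0]-cx)/f,(xy[1]-cy)/f,1]);return E[:3,3],d/np.linalg.norm(d)
def atz(n,xy,z,s=None):
    o,d=ray(n,xy,s);return o+d*(z-o[2])/d[2]
def proj(n,P,s=None):
    E,f,cx,cy=cam(n,s)
    p=E[:3,:3].T@(np.array(P,float)-E[:3,3]);return np.array([cx+f*p[0]/p[2],cy+f*p[1]/p[2]])
def tri(obs):
    A=np.zeros((3,3));b=np.zeros(3);
    for n,xy,s in obs:
        o,d=ray(n,xy,s);M=np.eye(3)-np.outer(d,d);A+=M;b+=M@o
    return np.linalg.solve(A,b)
E
python3 - <<'E'
from h import *
Z=dict(paddle_center=8,paddle_tip=5,rack_front=0,pan_floor=56,mat_center=3,heater_tip=110,heater_pivot=47,fan_tip=83,pellet0_center=67,dropper0_center=45,cup_center=45,jar_center=45)
for t,z in Z.items():
    for n in ["top","scene"]:
        for r in pinpoint(n,t)[:5 if 'drop' in t or 'pell' in t else 2]:
            print(t,n,np.round(r['xy'],0),round(r['score'],2),np.round(atz(n,r['xy'],z),0))
print(get_state()['time_s'])
E
```

```text
paddle_center top [398. 176.] 0.55 [ 658. -279.    8.]
paddle_tip top [400. 208.] 0.88 [ 564. -279.    5.]
paddle_tip scene [273. 185.] 0.45 [ 554. -288.    5.]
paddle_tip scene [440. 294.] 0.3 [560. 335.   5.]
rack_front scene [418. 241.] 0.72 [443. 200.   0.]
pan_floor top [280. 230.] 0.88 [507.  61.  56.]
pan_floor scene [370. 216.] 0.87 [496.  60.  56.]
mat_center top [404. 255.] 0.89 [ 431. -283.    3.]
mat_center scene [305. 166.] 0.65 [ 416. -269.    3.]
mat_center scene [274. 188.] 0.2 [ 561. -277.    3.]
heater_tip top [173. 212.] 0.5 [559. 335. 110.]
heater_tip scene [450. 269.] 0.59 [549. 331. 110.]
heater_tip scene [303. 166.] 0.33 [ 502. -194.  110.]
heater_pivot top [176. 212.] 0.71 [568. 350.  47.]
heater_pivot top [181. 202.] 0.7 [594. 337.  47.]
heater_pivot scene [440. 295.] 0.94 [589. 342.  47.]
heater_pivot scene [461. 245.] 0.35 [413. 310.  47.]
fan_tip top [183. 256.] 0.57 [445. 316.  83.]
fan_tip scene [465. 243.] 0.46 [431. 320.  83.]
pellet0_center top [294. 226.] 0.63 [517.  21.  67.]
pellet0_center top [274. 220.] 0.41 [534.  76.  67.]
pellet0_center scene [355. 211.] 0.61 [517.  21.  67.]
pellet0_center scene [237. 169.] 0.5 [ 618. -380.   67.]
dropper0_center top [371. 199.] 0.55 [ 587. -192.   45.]
dropper0_center scene [288. 196.] 0.61 [ 586. -184.   45.]
cup_center top [304. 154.] 0.7 [721.  -7.  45.]
cup_center top [399. 173.] 0.18 [ 658. -276.   45.]
cup_center scene [302. 254.] 0.8 [717.  -9.  45.]
cup_center scene [369. 214.] 0.28 [485.  50.  45.]
jar_center top [236. 160.] 0.79 [712. 185.  45.]
jar_center scene [360. 294.] 0.58 [714. 186.  45.]
1.35
```

```bash
python3 - <<'E'
import cv2
t=cv2.imread("pics/top0.png");s=cv2.imread("pics/scene0.png")
cv2.imwrite("pics/c1.png",cv2.resize(t[120:290,340:470],None,fx=4.5,fy=3.5*4.5/3.5*0.78,interpolation=3) if 0 else cv2.resize(t[120:270,340:480],None,fx=4,fy=4,interpolation=3))
cv2.imwrite("pics/c2.png",cv2.resize(t[170:310,150:340],None,fx=4,fy=4,interpolation=3))
cv2.imwrite("pics/c3.png",cv2.resize(s[140:250,190:320],None,fx=5,fy=5,interpolation=3))
E
```

```text
(no output)
```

View pics/c1.png

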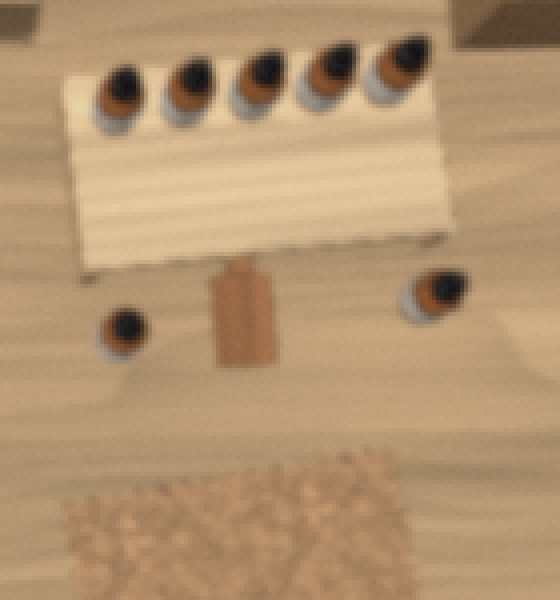

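View pics/c2.png

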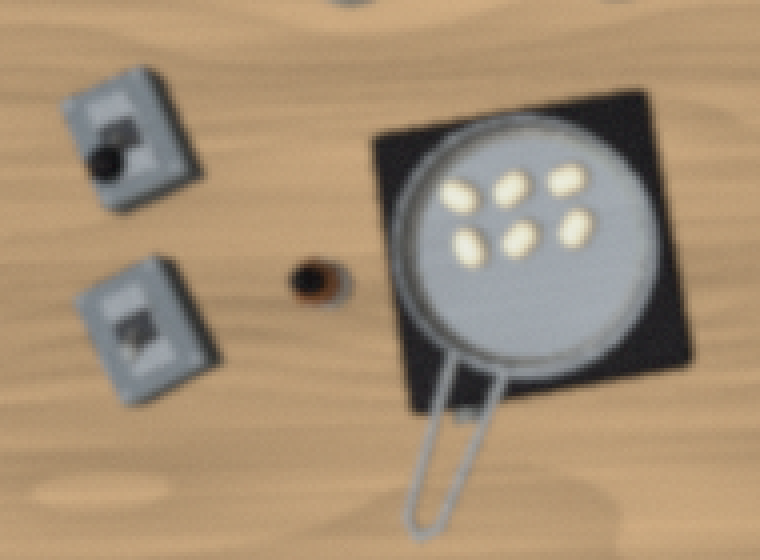

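View pics/c3.png

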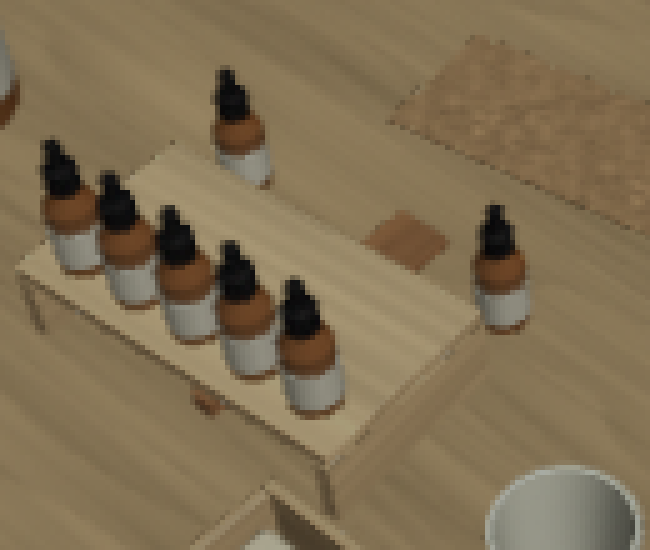

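```bash
python3 - <<'E'
from h import *
def c1(x,y):return(340+x/4,120+y/4)
def c2(x,y):return(150+x/4,170+y/4)
def P(name,xy,z):print(name,np.round(atz("top",xy,z),0)[:2])
P("tipL",c1(218,367),5);P("tipR",c1(277,363),5);P("bs L",c1(211,279),8);P("bs R",c1(268,273),8)
P("handle at rack",c1(240,262),12)
P("rack FL",c1(83,268),60);P("rack FR",c1(453,233),60);P("rack BL",c1(65,75),60);P("rackBR",c1(430,45),60)
P("dropperA base",c1(121,343),5);P("dropperB base",c1(418,305),10)
P("dropC",c2(335,285),20)
P("handle tip",c2(424,537),92)
for n,p in dict(a=(395,255),b=(658,245),c=(525,112),d=(530,380)).items():P("rim "+n,c2(*p),102)
for n,p in dict(tl=(373,138),tr=(647,92),br=(692,362),bl=(412,413)).items():P("plate "+n,c2(*p),42)
for n,p in dict(tl=(62,105),tr=(150,68),br=(188,172),bl=(118,212)).items():P("hbox "+n,c2(*p),45)
for n,p in dict(tl=(75,298),tr=(158,255),br=(206,355),bl=(132,405)).items():P("fbox "+n,c2(*p),45)
P("ball",c2(104,162),110);P("pivot",c2(120,135),47)
P("fantip",c2(132,345),83)
for n,p in dict(tl=(357,245),tr=(439,234),br=(444,269),bl=(363,282)).items():P("mat "+n,p,3)
for p in [(458,195),(511,190),(566,180),(468,247),(519,240),(575,229)]:P("pel",c2(*p),67)
for n in ["top","scene"]:
  for r in search_frame(n,"dropper0_center")[:8]+search_frame(n,"paddle_center")[:2]:print(n,np.round(r['xy']),round(r['score'],2),np.round(atz(n,r['xy'],45)))
E
```

```text
tipL [ 554. -264.]
tipR [ 556. -307.]
bs L [ 618. -262.]
bs R [ 621. -303.]
handle at rack [ 629. -283.]
rack FL [ 620. -165.]
rack FR [ 637. -423.]
rack BL [ 759. -158.]
rackBR [ 773. -418.]
dropperA base [ 574. -195.]
dropperB base [ 594. -410.]
dropC [483. 196.]
handle tip [315. 122.]
rim a [497. 138.]
rim b [498. -34.]
rim c [589.  52.]
rim d [413.  51.]
plate tl [583. 165.]
plate tr [610. -28.]
plate br [422. -54.]
plate bl [393. 138.]
hbox tl [613. 381.]
hbox tr [637. 320.]
hbox br [563. 292.]
hbox bl [537. 340.]
fbox tl [478. 368.]
fbox tr [506. 312.]
fbox br [437. 278.]
fbox bl [404. 328.]
ball [563. 328.]
pivot [590. 340.]
fantip [444. 316.]
mat tl [ 463. -152.]
mat tr [ 487. -388.]
mat br [ 388. -395.]
mat bl [ 359. -164.]
pel [539. 102.]
pel [541.  66.]
pel [547.  28.]
pel [503.  95.]
pel [507.  61.]
pel [513.  23.]
top [268. 229.] 0.37 [512.  97.  45.]
top [399. 197.] 0.75 [ 591. -273.   45.]
scene [288. 198.] 0.73 [ 591. -180.   45.]
scene [270. 187.] 0.46 [ 592. -257.   45.]
```

```bash
cat >> h.py <<'E'
def pose(s=None):
    s=s or get_state();return np.array(s['tool_pos']),R.from_euler('xyz',s['ee_rot'],degrees=True)
def tool(yaw,tilt=0):
    # tool down with tool x at yaw; tilt>0: tool z leans toward +(tool x horizontal)
    return R.from_euler('z',yaw,degrees=True)*R.from_euler('y',-tilt,degrees=True)*R.from_euler('x',180,degrees=True)
def plan(wps,grip,polar=False,vmax=45,wmax=8,s=None):
    """wps list of (pos,Rot). prints rows"""
    p,q=pose(s);rows=[]
    for w in wps:
        P,Q=np.array(w[0],float),w[1]
        rv=(q.inv()*Q).as_rotvec();
        vm=w[2] if len(w)>2 else vmax
        if polar:
            a0,a1=np.arctan2(p[1],p[0]),np.arctan2(P[1],P[0]);r0,r1=np.hypot(*p[:2]),np.hypot(*P[:2])
            L=np.hypot(abs(a1-a0)*max(r0,r1),np.linalg.norm([r1-r0,P[2]-p[2]]))
        else: L=np.linalg.norm(P-p)
        n=int(max(1,np.ceil(L/vm-1e-6),np.ceil(np.degrees(np.linalg.norm(rv))/wmax-1e-6)))
        pp,qp=p,q
        for i in range(1,n+1):
            f=i/n
            if polar:
                a=a0+f*(a1-a0);r=r0+f*(r1-r0);pn=np.array([r*np.cos(a),r*np.sin(a),p[2]+f*(P[2]-p[2])])
            else: pn=p+f*(P-p)
            qn=q*R.from_rotvec(rv*f)
            d=qp.inv().apply(pn-pp)/1000;w_=(qp.inv()*qn).as_rotvec()
            rows.append(f"{grip:g} "+" ".join(f"{x:.3f}" for x in d)+" "+" ".join(f"{x:.3f}" for x in w_))
            pp,qp=pn,qn
        p,q=P,Q
    for k in range(0,len(rows),12):print("; ".join(rows[k:k+12]).replace("-0.000","0").replace("0.000","0"),'\n')
    print(len(rows))
E
python3 - <<'E'
from h import *
plan([((515,-230,240),tool(0))],1,polar=True)
E
```

```text
1 -0.043 -0.005 0 0 0 0.114; 1 -0.043 -0.003 0 0 0 0.114; 1 -0.043 -0.001 0 0 0 0.114; 1 -0.042 0.001 0 0 0 0.114; 1 -0.042 0.003 0 0 0 0.114; 1 -0.042 0.005 0 0 0 0.114; 1 -0.041 0.007 0 0 0 0.114; 1 -0.040 0.009 0 0 0 0.114; 1 -0.040 0.011 0 0 0 0.114; 1 -0.039 0.013 0 0 0 0.114; 1 -0.038 0.014 0 0 0 0.114; 1 -0.037 0.016 0 0 0 0.114 

1 -0.036 0.018 0 0 0 0.114; 1 -0.035 0.019 0 0 0 0.114; 1 -0.034 0.021 0 0 0 0.114; 1 -0.033 0.022 0 0 0 0.114; 1 -0.031 0.024 0 0 0 0.114; 1 -0.030 0.025 0 0 0 0.114; 1 -0.029 0.026 0 0 0 0.114; 1 -0.027 0.027 0 0 0 0.114; 1 -0.026 0.028 0 0 0 0.114; 1 -0.024 0.029 0 0 0 0.114; 1 -0.023 0.030 0 0 0 0.114; 1 -0.021 0.031 0 0 0 0.114 

24
```

Request:
move_arm(series="1 -0.043 -0.005 0 0 0 0.114; 1 -0.043 -0.003 0 0 0 0.114; 1 -0.043 -0.001 0 0 0 0.114; 1 -0.042 0.001 0 0 0 0.114; 1 -0.042 0.003 0 0 0 0.114; 1 -0.042 0.005 0 0 0 0.114; 1 -0.041 0.007 0 0 0 0.114; 1 -0.040 0.009 0 0 0 0.114; 1 -0.040 0.011 0 0 0 0.114; 1 -0.039 0.013 0 0 0 0.114; 1 -0.038 0.014 0 0 0 0.114; 1 -0.037 0.016 0 0 0 0.114")

```text
time_s: 2.75
tool_pos: [565.0, 216.2, 232.0]
ee_rot: [-179.8, -0.5, 76.7]
force: [0.8, -0.3, -0.4]
gripper_width: 0.998
```

```bash
python3 - <<'E'
from h import *
s=get_state();print(s['time_s'],s['joint_pos'].round(1),s['tool_pos'],s['ee_rot'],s['force'])
plan([((515,-230,240),tool(0))],1,polar=True,vmax=50)
E
```

```text
2.75 [-35.7  32.5  21.3  90.3 -13.7  59.7 -23.8] [565.02263471 216.16376999 231.95409072] [-179.76708535   -0.5233495    76.6625109 ] [ 0.84492707 -0.26297709 -0.44615696]
1 -0.042 0.022 -0.001 -0.001 -0.001 0.134; 1 -0.041 0.024 -0.001 -0.001 -0.001 0.134; 1 -0.039 0.026 -0.001 -0.001 -0.001 0.134; 1 -0.037 0.028 -0.001 -0.001 -0.001 0.134; 1 -0.036 0.029 -0.001 -0.001 -0.001 0.134; 1 -0.034 0.031 -0.001 -0.001 -0.001 0.134; 1 -0.032 0.033 -0.001 -0.001 -0.001 0.134; 1 -0.030 0.034 -0.001 -0.001 -0.001 0.134; 1 -0.028 0.035 -0.001 -0.001 -0.001 0.134; 1 -0.025 0.037 -0.001 -0.001 -0.001 0.134 

10
```

Request:
move_arm(series="1 -0.042 0.022 -0.001 0 0 0.134; 1 -0.041 0.024 -0.001 0 0 0.134; 1 -0.039 0.026 -0.001 0 0 0.134; 1 -0.037 0.028 -0.001 0 0 0.134; 1 -0.036 0.029 -0.001 0 0 0.134; 1 -0.034 0.031 -0.001 0 0 0.134; 1 -0.032 0.033 -0.001 0 0 0.134; 1 -0.030 0.034 -0.001 0 0 0.134; 1 -0.028 0.035 -0.001 0 0 0.134; 1 -0.025 0.037 -0.001 0 0 0.134; 1 0 0 0 0 0 0.03")

```text
time_s: 3.85
tool_pos: [502.8, -250.5, 239.6]
ee_rot: [-179.7, -0.4, -5.5]
force: [0.4, -0.1, -0.1]
gripper_width: 1.0
```

```bash
python3 - <<'E'
from h import *
s=get_state();print(s['time_s'],s['joint_pos'].round(1),s['tool_pos'],s['ee_rot'],s['force'])
im=read_camera("wrist");cv2.imwrite("pics/w1.png",im[:,:,::-1])
for t,z in dict(paddle_center=8,paddle_tip=5,dropper0_center=45,mat_center=3,rack_front=0).items():
  for r in pinpoint("wrist",t)[:3]:print(t,np.round(r['xy']),round(r['score'],2),atz("wrist",r['xy'],z,s).round())
E
```

```text
3.85 [ -3.1  32.6  44.6  97.3 -26.2  60.7 -45.4] [ 502.79766345 -250.54761039  239.56324068] [-179.70718608   -0.39416272   -5.53679652] [ 0.41014601 -0.14903427 -0.12177983]
paddle_tip [346. 124.] 0.94 [ 558. -283.    5.]
dropper0_center [256. 113.] 0.85 [ 579. -194.   45.]
mat_center [343. 238.] 0.69 [ 423. -270.    3.]
```

View pics/w1.png

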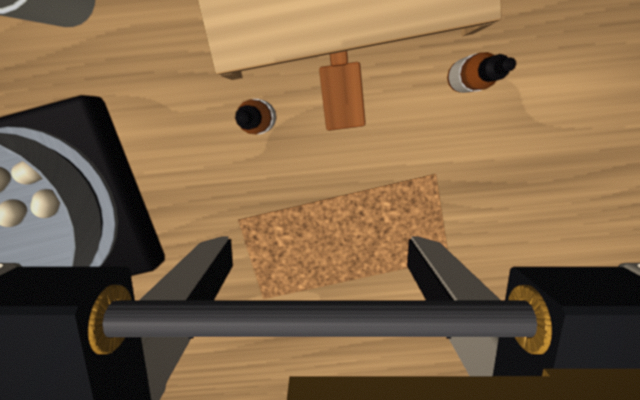

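```bash
python3 - <<'E'
from h import *
s=get_state()
for n,xy,z in [("tipL",(326,130),8),("tipR",(365,127),8),("bsL",(320,67),10),("bsR",(360,62),10),("hand",(339,57),14),("dA",(267,117),0),("dB",(462,78),20),("mTL",(240,220),3),("mTR",(436,176),3),("mBL",(266,297),3),("mRB",(446,235),3)]:print(n,atz("wrist",xy,z,s).round())
for a in(0,1):pass
E
```

```text
tipL [ 560. -248.    8.]
tipR [ 560. -291.    8.]
bsL [ 625. -247.   10.]
bsR [ 626. -289.   10.]
hand [ 632. -267.   14.]
dA [ 579. -184.    0.]
dB [ 602. -390.   20.]
mTL [ 462. -138.    3.]
mTR [ 498. -371.    3.]
mBL [ 358. -157.    3.]
mRB [ 425. -383.    3.]
```

```bash
python3 - <<'E'
from h import *
s=get_state();print(s['tool_pos'],s['ee_rot'],s['time_s'])
s=dict(tool_pos=[ 502.798,-250.548,239.563],ee_rot=[-179.707,-0.394,-5.5368])
for n,xy,z in [("tipL",(326,130),8),("tipR",(365,127),8),("bsL",(320,67),10),("bsR",(360,62),10),("hand",(339,57),14),("dA",(267,117),0),("dB",(462,78),20),("mTL",(240,220),3),("mTR",(436,176),3),("mBL",(266,297),3),("mRB",(446,235),3)]:print(n,atz("wrist",xy,z,s).round())
E
```

```text
[ 508.64817915 -240.77155353  237.87509669] [-179.30714638   -0.41036507   -4.3680933 ] 4.15
tipL [ 554. -261.    8.]
tipR [ 553. -304.    8.]
bsL [ 619. -261.   10.]
bsR [ 620. -303.   10.]
hand [ 626. -281.   14.]
dA [ 574. -197.    0.]
dB [ 593. -405.   20.]
mTL [ 458. -148.    3.]
mTR [ 489. -383.    3.]
mBL [ 353. -165.    3.]
mRB [ 415. -394.    3.]
```

```bash
python3 - <<'E'
from h import *
plan([((520,-283,110),tool(0,30),35),((548,-283,50),tool(0,30),25)],1)
E
```

```text
1 0.003 0.011 0.032 0.002 0.129 -0.019; 1 -0.001 0.011 0.032 0.002 0.129 -0.019; 1 -0.005 0.011 0.032 0.002 0.129 -0.019; 1 -0.009 0.011 0.031 0.002 0.129 -0.019; 1 -0.002 0 0.022 0 0 0; 1 -0.002 0 0.022 0 0 0; 1 -0.002 0 0.022 0 0 0 

7
```

Request:
move_arm(series="1 0.003 0.011 0.032 0.002 0.129 -0.019; 1 -0.001 0.011 0.032 0.002 0.129 -0.019; 1 -0.005 0.011 0.032 0.002 0.129 -0.019; 1 -0.009 0.011 0.031 0.002 0.129 -0.019; 1 0 0 0 0 0 0; 1 0 0 0 0 0 0")

```text
time_s: 4.75
tool_pos: [534.2, -265.2, 135.2]
ee_rot: [-178.7, -25.2, 0.5]
force: [-0.7, 1.0, -0.1]
gripper_width: 0.994
```

```bash
python3 - <<'E'
from h import *
s=get_state();print(s['time_s'],s['joint_pos'].round(1),s['tool_pos'],s['ee_rot'],s['force'])
plan([((548,-283,50),tool(0,30),25),((564,-283,22),tool(0,30),15)],1)
E
```

```text
4.75 [ 23.2  32.3  12.1 116.2 -64.2  23.3   1.2] [ 534.16455518 -265.17469681  135.20676889] [-178.73023514  -25.24013023    0.45255796] [-0.6867897   1.03448285 -0.14486396]
1 -0.006 0.005 0.021 -0.006 0.021 0.002; 1 -0.006 0.005 0.021 -0.006 0.021 0.002; 1 -0.007 0.005 0.020 -0.006 0.021 0.002; 1 -0.007 0.005 0.020 -0.006 0.021 0.002; 1 0 0 0.011 0 0 0; 1 0 0 0.011 0 0 0; 1 0 0 0.011 0 0 0 

7
```

Request:
move_arm(series="1 -0.006 0.006 0.021 -0.006 0.021 0.002; 1 -0.006 0.005 0.021 -0.006 0.021 0.002; 1 -0.007 0.005 0.020 -0.006 0.021 0.002; 1 -0.007 0.005 0.020 -0.006 0.021 0.002; 1 0 0 0 0 0 0; 1 0 0 0 0 0 0")

```text
time_s: 5.35
tool_pos: [566.2, -287.5, 66.9]
ee_rot: [-179.8, -29.2, 1.3]
force: [-0.8, -0.2, 0.3]
gripper_width: 1.0
```

```bash
python3 - <<'E'
from h import *
s=get_state();print(s['time_s'],s['joint_pos'].round(1),s['tool_pos'],s['ee_rot'],s['force'])
im=read_camera("wrist");cv2.imwrite("pics/w2.png",im[:,:,::-1])
print(get_state()['tool_pos'])
plan([((564,-283,22),tool(0,30),15)],1)
E
```

```text
5.35 [ 47.3  42.9 -22.9 114.8 -77.9   1.   22.5] [ 566.22510821 -287.4749652    66.87610092] [-179.84690776  -29.18029155    1.32982438] [-0.75623002 -0.2115056   0.33821502]
[ 566.22146474 -287.56849714   67.01633066]
1 -0.006 -0.001 0.010 -0.003 0.004 0.005; 1 -0.006 -0.001 0.010 -0.003 0.004 0.005; 1 -0.006 -0.001 0.010 -0.003 0.004 0.005; 1 -0.006 -0.001 0.009 -0.003 0.004 0.005 

4
```

View pics/w2.png

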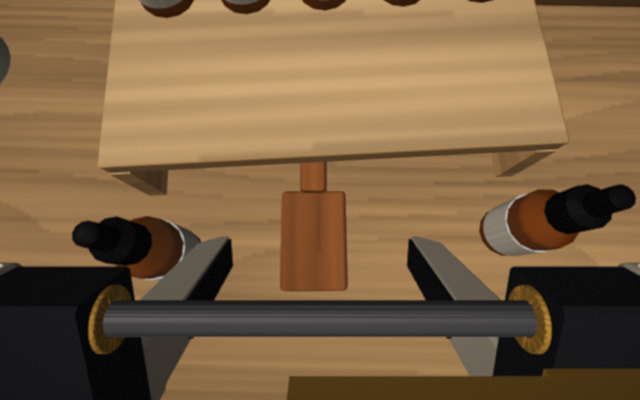

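```bash
cat > kin.py <<'E'
import numpy as np
from scipy.optimize import least_squares
from scipy.spatial.transform import Rotation as R
D=[([-68.612,35.231,-0.722,81.555,0.464,63.22,-2.315],[252.967,598.724,235.64],[180,0,157.1]),
([-35.7,32.5,21.3,90.3,-13.7,59.7,-23.8],[565.0,216.2,231.95],[-179.767,-.523,76.66]),
([-3.1,32.6,44.6,97.3,-26.2,60.7,-45.4],[502.8,-250.5,239.56],[-179.7,-.394,-5.537]),
([23.2,32.3,12.1,116.2,-64.2,23.3,1.2],[534.16,-265.17,135.2],[-178.73,-25.24,.4526]),
([47.3,42.9,-22.9,114.8,-77.9,1.0,22.5],[566.2,-287.5,66.9],[-179.85,-29.18,1.33])]
def fk(q,par,sg):
    h,a,b,t,e1,e2,w,yaw0=par
    q=np.radians(q)*sg
    Rz=lambda x:R.from_euler('z',x);Ry=lambda x:R.from_euler('y',x)
    r=Rz(q[0]);p=np.array([0,0,h]);r=r*Ry(q[1])
    r=r*Rz(q[2]);p=p+r.apply([e1,0,a]);r=r*Ry(q[3])
    r=r*Rz(q[4]);p=p+r.apply([e2,0,b]);r=r*Ry(q[5])
    p=p+r.apply([w,0,0]);r=r*Rz(q[6]);p=p+r.apply([0,0,t]);r=r*Rz(yaw0)
    return p,r
def res(par,sg,D=D):
    o=[]
    for q,P,E in D:
        p,r=fk(q,par,sg);o+=list(p-P)+list(300*(r.inv()*R.from_euler('xyz',E,degrees=True)).as_rotvec())
    return np.array(o)
if __name__=="__main__":
    import itertools
    best=[]
    for s in itertools.product([1,-1],repeat=4):
        sg=np.array([s[0],1,s[1],1,s[2],1,s[3]])
        for y0 in(0,1.57,3.14,-1.57):
            f=least_squares(res,[340,400,400,250,0,0,0,y0],args=(sg,));best.append((f.cost,sg.tolist(),f.x.round(2).tolist()))
    best.sort(key=lambda x:x[0])
    for b in best[:3]:print(b)
    sg=np.array(best[0][1]);print(res(best[0][2],sg).reshape(-1,6).round(1))
E
python3 kin.py
```

```text
(np.float64(339.66449386010146), [-1, 1, -1, 1, -1, 1, -1], [307.4, 507.87, 356.26, 327.87, 13.15, -11.38, -21.92, 1.57])
(np.float64(339.664493860129), [-1, 1, -1, 1, -1, 1, -1], [307.4, 507.87, 356.26, 327.87, 13.15, -11.38, -21.92, 1.57])
(np.float64(339.6644938604291), [-1, 1, -1, 1, -1, 1, -1], [307.4, 507.87, 356.26, 327.87, 13.15, -11.38, -21.92, 1.57])
[[-21.    7.2   0.8  -0.   -0.    0.2]
 [ -3.7  10.8  -0.8  -0.1   0.2   0.4]
 [ -0.5  -1.1  -0.9   0.3  -0.1   0.6]
 [  1.2  -5.3   1.3   0.   -0.2  -0.2]
 [ -1.3   4.1  -0.5  -0.5   0.1   0.1]]
```

```bash
cat > kin2.py <<'E'
from kin import *
SG=np.array([-1,1,-1,1,-1,1,-1])
def fk(q,par,full=False):
    h,a,b,t,e1,e2,w,y0,y1,y2,y3,x0=par
    q=np.radians(q)*SG
    Rz=lambda x:R.from_euler('z',x);Ry=lambda x:R.from_euler('y',x)
    r=Rz(q[0]);p=r.apply([x0,y0,h]);r=r*Ry(q[1])
    r=r*Rz(q[2]);p=p+r.apply([e1,y1,a]);r=r*Ry(q[3])
    r=r*Rz(q[4]);p=p+r.apply([e2,y2,b]);r=r*Ry(q[5])
    p=p+r.apply([w,y3,0]);r=r*Rz(q[6]);p=p+r.apply([0,0,t]);r=r*Rz(np.pi/2)
    return p,r
def res2(par,D=D):
    return np.array([fk(q,par)[0]-P for q,P,E in D]).ravel()
def fit(reg=.02):
    x0=np.array([307,508,356,328,0,0,0,0,0,0,0,0.])
    return least_squares(lambda x:np.r_[res2(x),reg*(x-x0)],x0).x
PAR=fit()
if __name__=="__main__":
    print(PAR.round(1));print(res2(PAR).reshape(-1,3).round(1))
E
python3 kin2.py
```

```text
[ 2.615e+02  5.465e+02  3.753e+02  3.045e+02 -4.200e+00  1.000e+00
 -1.100e+00 -1.150e+01 -1.110e+01  3.000e-01  3.000e-01  2.300e+00]
[[ 0.3  0.1  0.1]
 [-0.2  0.3 -0.1]
 [-0.1  0.2 -0.2]
 [ 0.1 -0.6  0.2]
 [-0.   0.4 -0.1]]
```

```bash
cat > ik.py <<'E'
from kin2 import *
from h import tool
LO=np.array([-178.69,-17.37,-77.05,15.02,-78.02,.78,-162.83]);HI=np.array([178.69,117.87,75.6,138.74,258.01,113.62,162.83])
rng=np.random.default_rng(0)
def ik(P,Q,n=12,m=4):
    best=(-1,None)
    for k in range(n):
        az=-np.degrees(np.arctan2(P[1],P[0]))
        q0=np.array([az,35,0,90,0,60,0])+rng.normal(0,25,7)*[1,.6,1,.6,1.5,.8,2]
        if k%3==2:q0[4]+=180;q0[5]*=.5
        q0=np.clip(q0,LO+m+.5,HI-m-.5)
        def f(q):
            p,r=fk(q,PAR);return np.r_[p-P,300*(r.inv()*Q).as_rotvec(),.002*(q-(LO+HI)/2)]
        s=least_squares(f,q0,bounds=(LO+m,HI-m),max_nfev=60)
        e=np.abs(f(s.x)[:6]).max()
        if e<4:
            mg=np.minimum(s.x-LO,HI-s.x)[[1,2,3,4,5,6]].min()
            if mg>best[0]:best=(mg,s.x)
    return best
E
cat > t1.py <<'E'
from ik import *
for tilt in(0,10,15,20,25,30):
    for yaw in(0,180):
        P=[564,-283,22];b=ik(P,tool(0,tilt)*R.from_euler('z',yaw,degrees=True));print("grasp",tilt,yaw,round(b[0],1),None if b[1] is None else b[1].round())
pan=np.array([501,51]);
for p in(30,40,50):
  for psi in range(0,360,30):
    for fl in(0,180):
        d=np.array([np.cos(np.radians(psi)),np.sin(np.radians(psi))]);G=138
        g=np.r_[pan-d*G*np.cos(np.radians(p)),70+G*np.sin(np.radians(p))]
        b=ik(g,tool(psi-180,p)*R.from_euler('z',fl,degrees=True),n=8)
        if b[1] is not None:print("stir",p,psi,fl,g.round(),round(b[0],1),b[1].round())
E
time python3 t1.py
```

```text
grasp 0 0 39.6 [ 10.  51.  25.  96. -31.  40. -39.]
grasp 0 180 43.1 [ 42.  52. -31.  95.  36.  44.  84.]
grasp 10 0 26.0 [ 17.  47.  17. 104. -40.  27. -27.]
grasp 10 180 32.9 [ 50.  52. -39. 103.  51.  34.  72.]
grasp 15 0 17.3 [ 24.  45.   7. 107. -41.  18. -24.]
grasp 15 180 30.4 [ 56.  54. -47. 106.  65.  32.  61.]
grasp 20 0 13.4 [ 26.  45.   5. 111. -65.  14.   1.]
grasp 20 180 25.0 [ 57.  54. -46. 110.  75.  26.  52.]
grasp 25 0 11.9 [  53.   50.  -35.  113.   91.   13. -145.]
grasp 25 180 13.5 [ 54.  51. -37. 113.  91.  14.  36.]
grasp 30 0 14.2 [ 27.  46.   7. 118. 244.  23.  54.]
grasp 30 180 15.2 [ 58.  53. -41. 117. 119.  16.  11.]
stir 30 0 0 [381.  51. 139.] 30.9 [ 21.  43. -46. 108.  19.  70.  55.]
stir 30 0 180 [381.  51. 139.] 30.1 [  -2.   36.   -8.  109.   -0.   66. -100.]
stir 30 30 0 [398.  -9. 139.] 30.4 [ 14.  40. -38. 108.  28.  73.  80.]
stir 30 30 180 [398.  -9. 139.] 29.6 [-10.  35.   1. 109.  11.  64. -76.]
stir 30 60 0 [441. -52. 139.] 29.0 [ 19.  43. -48. 110.  47.  77.  95.]
stir 30 60 180 [441. -52. 139.] 28.0 [-12.  35.   1. 111.  26.  58. -59.]
stir
[... 4252 characters left out ...]
176.] 5.8 [ 41.  47. -66. 133. 147.  32. -20.]
stir 50 240 0 [545. 128. 176.] 4.0 [ 44.  47. -60. 124. -74.   5.  47.]
stir 50 240 180 [545. 128. 176.] 4.4 [ 49.  55. -73. 124.  79.   9.  76.]
stir 50 270 0 [501. 140. 176.] 25.5 [ 39.  46. -49. 113. -30.  36.  24.]
stir 50 270 180 [501. 140. 176.] 22.8 [  19.   38.  -16.  114.  -55.   51. -130.]
stir 50 300 0 [457. 128. 176.] 36.3 [ 27.  46. -37. 102. -21.  63.  38.]
stir 50 300 180 [457. 128. 176.] 35.5 [   5.   41.    1.  103.  -41.   75. -119.]
stir 50 330 0 [424.  95. 176.] 31.4 [ 25.  52. -46.  94.  -1.  82.  41.]
stir 50 330 180 [424.  95. 176.] 25.2 [  -4.   44.    6.   95.  -25.   88. -106.]
real	1m56.576s
user	1m54.597s
sys	0m0.186s
```

```bash
python3 - <<'E'
from h import *
plan([((545,-284,70),tool(0,20),12)],1)
plan([((545,-284,70),tool(0,20),100),((560,-284,22),tool(0,20),12)],1)
E
```

```text
1 -0.008 -0.002 -0.006 -0.006 -0.080 0.011; 1 -0.009 -0.002 -0.006 -0.006 -0.080 0.011 

2
1 -0.008 -0.002 -0.006 -0.006 -0.080 0.011; 1 -0.009 -0.002 -0.006 -0.006 -0.080 0.011; 1 0 0 0.010 0 0 0; 1 0 0 0.010 0 0 0; 1 0 0 0.010 0 0 0; 1 0 0 0.010 0 0 0; 1 0 0 0.010 0 0 0 

7
```

Request:
move_arm(series="1 -0.008 -0.002 -0.006 -0.006 -0.080 0.011; 1 -0.009 -0.002 -0.006 -0.006 -0.080 0.011; 1 0 0 0 0 0 0; 1 0 0 0 0 0 0")

```text
time_s: 5.8
tool_pos: [556.6, -281.1, 63.3]
ee_rot: [180.0, -23.7, 1.2]
force: [0.5, -0.2, 0.9]
gripper_width: 0.999
```

```bash
python3 - <<'E'
from h import *
s=get_state();print(s['time_s'],s['joint_pos'].round(1),s['tool_pos'],s['ee_rot'],s['force'])
im=read_camera("wrist");cv2.imwrite("pics/w3.png",im[:,:,::-1])
for t,z in dict(paddle_tip=5,dropper0_center=45).items():
  for r in pinpoint("wrist",t)[:3]:print(t,np.round(r['xy']),round(r['score'],2),atz("wrist",r['xy'],z,s).round())
plan([((560,-284,22),tool(0,20),12)],1)
E
```

```text
5.8 [ 28.8  40.5   2.8 113.7 -69.7  15.    8.3] [ 556.64739502 -281.14941203   63.26648775] [179.98156114 -23.68929352   1.23876194] [ 0.51266262 -0.1998548   0.94182322]
paddle_tip [322. 260.] 0.77 [ 558. -282.    5.]
dropper0_center [156. 223.] 0.58 [ 576. -191.   45.]
1 -0.003 0.001 0.010 -0.003 -0.016 0.004; 1 -0.003 0.001 0.010 -0.003 -0.016 0.004; 1 -0.003 0.001 0.010 -0.003 -0.016 0.004; 1 -0.003 0.001 0.010 -0.003 -0.016 0.004 

4
```

View pics/w3.png

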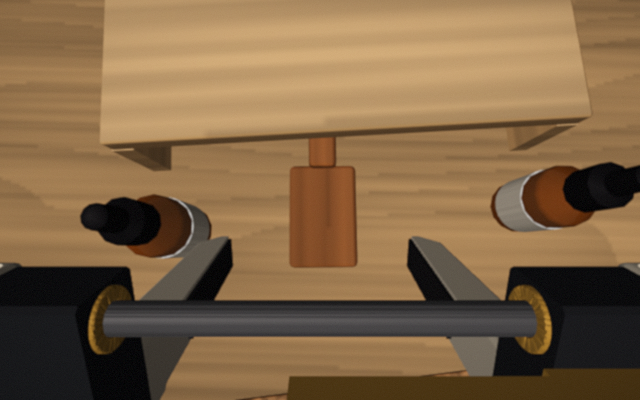

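```bash
python3 - <<'E'
from h import *
plan([((561,-283,22),tool(0,23),12)],1)
E
```

```text
1 -0.003 0 0.010 -0.003 -0.003 0.004; 1 -0.003 0 0.010 -0.003 -0.003 0.004; 1 -0.003 0 0.010 -0.003 -0.003 0.004; 1 -0.003 0 0.010 -0.003 -0.003 0.004 

4
```

Request:
move_arm(series="1 -0.003 0 0.010 -0.003 -0.003 0.004; 1 -0.003 0 0.010 -0.003 -0.003 0.004; 1 -0.003 0 0.010 -0.003 -0.003 0.004; 1 0 0 0 0 0 0")

```text
time_s: 6.35
tool_pos: [558.4, -284.4, 31.6]
ee_rot: [-179.6, -23.5, -0.4]
force: [-0.4, 0.1, 0.7]
gripper_width: 0.999
```

```bash
python3 - <<'E'
from h import *
s=get_state();print(s['time_s'],s['joint_pos'].round(1),s['tool_pos'],s['ee_rot'],s['force'])
plan([((561,-283,22),tool(0,21),12)],1)
E
```

```text
6.35 [ 34.4  43.9  -5.7 113.7 -74.2   8.4  13.3] [ 558.35501061 -284.38792019   31.55470688] [-179.62467717  -23.51011968   -0.41009775] [-0.43682036  0.06207257  0.67555425]
1 -0.001 -0.001 0.010 -0.004 -0.044 -0.006 

1
```

Request:
move_arm(series="1 0 -0.001 0.009 0 -0.03 0; 1 0 0 0 0 0 0; 0.3 0 0 0 0 0 0; 0.3 0 0 0 0 0 0; 0.3 0 0 0 0 0 0; 0.3 0 0 0 0 0 0; 0.3 0 0 0 0 0 0")

```text
time_s: 7.05
tool_pos: [559.3, -287.3, 25.1]
ee_rot: [-179.4, -22.0, -1.0]
force: [0.8, 0.6, 0.6]
gripper_width: 0.619
```

```bash
python3 - <<'E'
from h import *
s=get_state();print(s['time_s'],s['joint_pos'].round(1),s['tool_pos'],s['ee_rot'],s['force'],s['gripper_width'])
im=read_camera("wrist");cv2.imwrite("pics/w4.png",im[:,:,::-1])
E
```

```text
7.05 [ 30.4  44.6   0.2 112.5 -71.6  12.    8.9] [ 559.30087143 -287.34192222   25.10802284] [-179.3780155   -22.02748751   -1.00798526] [0.81405297 0.57303323 0.56477343] 0.6194362149728002
```

View pics/w4.png

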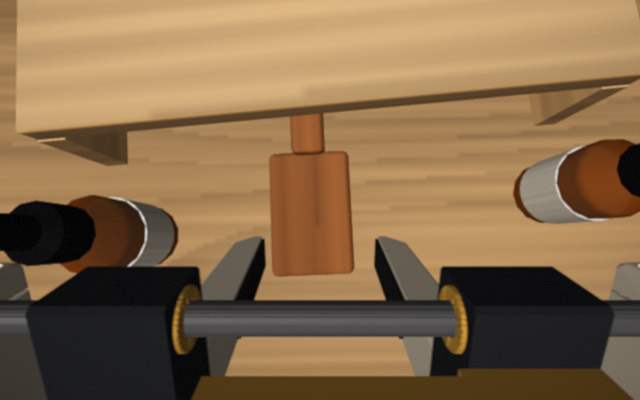

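Request:
move_arm(series="0.6 0.003 -0.004 0.005 0 0 0; 0.3 0 0 0 0 0 0; 0.3 0 0 0 0 0 0; 0.3 0 0 0 0 0 0; 0.3 0 0 0 0 0 0; 0.3 0 0 0 0 0 0")

```text
time_s: 7.7
tool_pos: [564.7, -282.8, 21.4]
ee_rot: [-179.4, -22.0, -1.0]
force: [-0.5, -0.3, 0.9]
gripper_width: 0.464
```

```bash
python3 - <<'E'
from h import *
s=get_state();print(s['time_s'],s['joint_pos'].round(1),s['tool_pos'],s['ee_rot'],s['force'],s['gripper_width'])
im=read_camera("wrist");cv2.imwrite("pics/w5.png",im[:,:,::-1])
E
```

```text
7.7 [ 30.1  45.   -0.4 112.2 -72.   11.3   8.8] [ 564.6756602  -282.8216293    21.44755399] [-179.39183618  -22.04212519   -0.99327108] [-0.48477702 -0.29833627  0.92759418] 0.46407312081515145
```

View pics/w5.png

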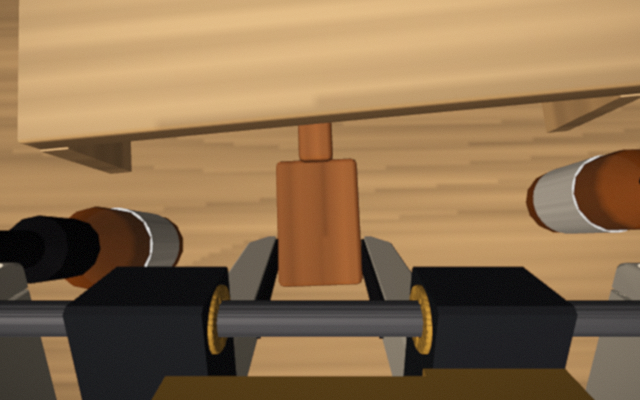

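```bash
python3 - <<'E'
from ik import *
for x in (520,475,430,400,375):
  for tl in (22,10,0):
    b=ik([x,-284,28],tool(-1,tl),m=1);print(x,tl,round(b[0],1),None if b[1] is None else b[1].round())
E
```

```text
520 22 1.0 [ 42.  44. -14. 118. -69.   2.  10.]
520 10 24.7 [  48.   47.  -30.  109.   43.   25. -102.]
520 0 34.4 [ 15.  47.  20. 102. -25.  35. -42.]
475 22 10.6 [  60.   47.  -38.  123.  100.   14. -152.]
475 10 17.3 [ 25.  42.  10. 116. -40.  18. -21.]
475 0 31.1 [ 44.  45. -25. 108.  33.  34. -93.]
430 22 10.1 [  70.   50.  -50.  128.  104.   23. -153.]
430 10 16.0 [ 26.  41.  12. 122. -54.  17.  -4.]
430 0 24.9 [ 45.  43. -22. 114.  31.  29. -90.]
400 22 6.7 [ 51.  41. -14. 132. 211.  10.  99.]
400 10 11.2 [ 33.  39.   5. 125. -51.  12.  -5.]
400 0 20.9 [ 43.  41. -16. 118.  25.  24. -83.]
375 22 5.1 [  82.   56.  -62.  134.  105.   34. -149.]
375 10 10.7 [ 33.  39.   8. 128. -64.  13.  11.]
375 0 17.8 [ 45.  40. -16. 121.  28.  23. -85.]
```

```bash
python3 - <<'E'
from h import *
plan([((516,-284,38),tool(-1,17),12)],.3)
E
```

```text
0.3 -0.008 0 -0.007 -0.002 -0.018 0; 0.3 -0.008 0 -0.007 -0.002 -0.018 0; 0.3 -0.008 0 -0.006 -0.002 -0.018 0; 0.3 -0.008 0 -0.006 -0.002 -0.018 0; 0.3 -0.008 0 -0.006 -0.002 -0.018 0 

5
```

Request:
move_arm(series="0.2 -0.008 0 -0.007 -0.002 -0.018 0; 0.2 -0.008 0 -0.007 -0.002 -0.018 0; 0.2 -0.008 0 -0.006 -0.002 -0.018 0; 0.2 -0.008 0 -0.006 -0.002 -0.018 0; 0.2 -0.008 0 -0.006 -0.002 -0.018 0; 0.2 -0.004 0 -0.001 0 0 0")

```text
time_s: 8.35
tool_pos: [511.1, -280.9, 37.6]
ee_rot: [-179.9, -16.7, -0.9]
force: [0.6, -0.1, -0.2]
gripper_width: 0.465
```

```bash
python3 - <<'E'
from h import *
s=get_state();print(s['time_s'],s['joint_pos'].round(1),s['tool_pos'],s['ee_rot'],s['force'],s['gripper_width'])
im=read_camera("wrist");cv2.imwrite("pics/w6.png",im[:,:,::-1])
E
```

```text
8.35 [ 23.7  41.8  11.1 116.  -63.8  17.7   0.9] [ 511.12650346 -280.91170847   37.62910648] [-179.86523125  -16.71339423   -0.8539406 ] [ 0.56779453 -0.07344048 -0.23585803] 0.46483962597224315
```

View pics/w6.png

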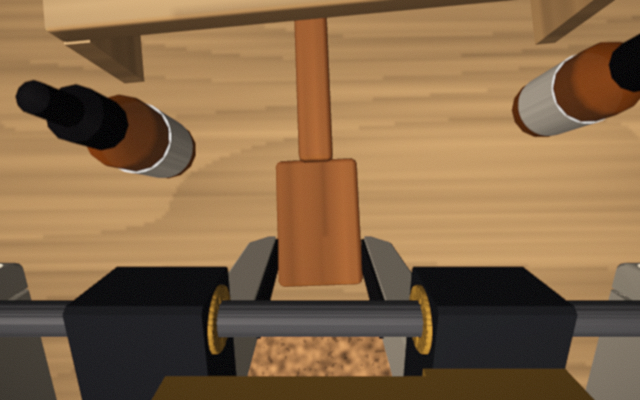

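```bash
python3 - <<'E'
from h import *
plan([((511,-281,50),tool(-1,10),15),((519,-282,21),tool(-1,0),12)],.8)
E
```

```text
0.8 0.004 0 -0.012 -0.003 -0.116 0.002; 0.8 0.001 0 0.010 0 -0.058 0; 0.8 0.002 0 0.010 0 -0.058 0; 0.8 0.002 0 0.010 0 -0.058 0 

4
```

Request:
move_arm(series="0.8 0 0 0 0 0 0; 0.8 0 0 0 0 0 0; 0.8 0 0 0 0 0 0; 0.8 0 0 0 0 0 0; 0.8 0.004 0 -0.012 -0.003 -0.116 0.002; 0.8 0.001 0 0.010 0 -0.058 0; 0.8 0.002 0 0.010 0 -0.058 0; 0.8 0.002 0 0.010 0 -0.058 0; 0.8 0 0 0 0 0 0")

```text
time_s: 9.3
tool_pos: [518.2, -283.0, 17.8]
ee_rot: [-179.4, -0.9, -1.3]
force: [-3.8, 2.2, 3.6]
gripper_width: 0.8
```

```bash
python3 - <<'E'
from h import *
s=get_state();print(s['time_s'],s['joint_pos'].round(1),s['tool_pos'],s['ee_rot'],s['force'],s['gripper_width'])
im=read_camera("wrist");cv2.imwrite("pics/w7.png",im[:,:,::-1])
plan([((519,-282,21),tool(-1,0),12)],.8)
for r in pinpoint("wrist","paddle_tip")[:3]:print(np.round(r['xy']),round(r['score'],2),atz("wrist",r['xy'],5,s).round())
E
```

```text
9.3 [  7.1  50.7  33.6 103.7 -44.4  39.3 -24.5] [ 518.23691402 -283.00166214   17.81883461] [-179.40972052   -0.8734906    -1.32633428] [-3.81299458  2.15377617  3.63565393] 0.7999578293457901
0.8 0.001 -0.001 -0.003 -0.010 -0.017 -0.006 

1
[316. 287.] 0.94 [ 499. -280.    5.]
```

View pics/w7.png

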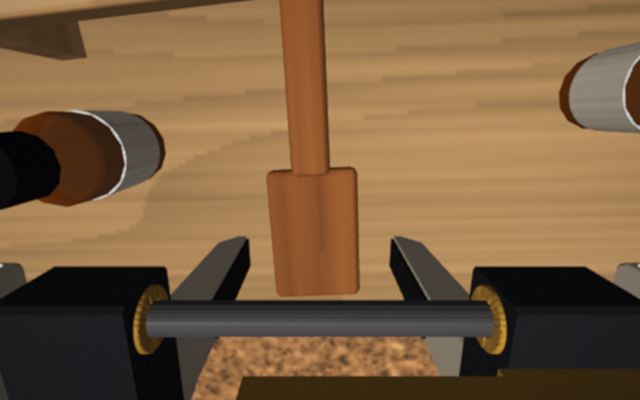

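Request:
move_arm(series="0.8 0 0 -0.004 0 -0.015 0; 0.2 0 0 0 0 0 0; 0.2 0 0 0 0 0 0; 0.2 0 0 0 0 0 0; 0.2 0 0 0 0 0 0; 0.2 0 0 0 0 0 0; 0.2 0 0 -0.005 0 0 0; 0.2 -0.005 0 -0.004 0 0 0; 0.2 -0.015 0 0 0 0 0; 0.2 -0.015 0 0 0 0 0")

```text
time_s: 10.4
tool_pos: [483.9, -281.0, 30.8]
ee_rot: [-179.3, -0.2, -1.1]
force: [-0.3, -0.6, -1.8]
gripper_width: 0.468
```

```bash
python3 - <<'E'
from h import *
s=get_state();print(s['time_s'],s['joint_pos'].round(1),s['tool_pos'],s['ee_rot'],s['force'],s['gripper_width'])
im=read_camera("wrist");cv2.imwrite("pics/w8.png",im[:,:,::-1])
plan([((383,-284,30),tool(-1,0),17)],.2)
E
```

```text
10.4 [  7.6  48.   34.  107.9 -43.6  38.1 -22.3] [ 483.93404419 -280.98040736   30.8292733 ] [-1.79324225e+02 -1.55833973e-01 -1.12869562e+00] [-0.33443815 -0.56297376 -1.82486579] 0.46841128864042136
0.2 -0.016 0.001 0 -0.002 0 -0.001; 0.2 -0.016 0.001 0 -0.002 0 -0.001; 0.2 -0.016 0.001 0 -0.002 0 -0.001; 0.2 -0.016 0.001 0 -0.002 0 -0.001; 0.2 -0.016 0.001 0 -0.002 0 -0.001; 0.2 -0.016 0.001 0 -0.002 0 -0.001 

6
```

View pics/w8.png

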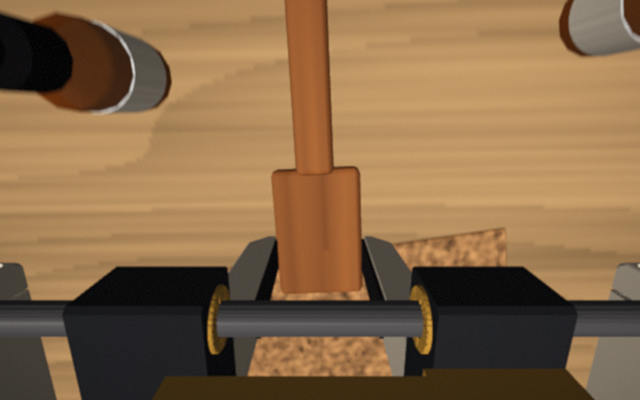

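Request:
move_arm(series="0.2 -0.016 0.001 0 -0.002 0 -0.001; 0.2 -0.016 0.001 0 -0.002 0 -0.001; 0.2 -0.016 0.001 0 -0.002 0 -0.001; 0.2 -0.016 0.001 0 -0.002 0 -0.001; 0.2 -0.016 0.001 0 -0.002 0 -0.001; 0.2 -0.016 0.001 0 -0.002 0 -0.001; 0.2 0 0 0 0 0 0; 0.2 0 0 0.004 0 0 0; 0.2 0 0 0 0 0 0")

```text
time_s: 11.35
tool_pos: [382.5, -286.8, 28.9]
ee_rot: [179.9, -0.2, -1.1]
force: [-0.2, 0.0, -0.2]
gripper_width: 0.47
```

```bash
python3 - <<'E'
from h import *
s=get_state();print(s['time_s'],s['joint_pos'].round(1),s['tool_pos'],s['ee_rot'],s['force'],s['gripper_width'])
im=read_camera("wrist");cv2.imwrite("pics/w9.png",im[:,:,::-1])
im=read_camera("top");cv2.imwrite("pics/t9.png",cv2.resize(im[110:300,330:480,::-1],None,fx=3,fy=3))
E
```

```text
11.35 [ 15.2  43.   29.3 121.2 -46.9  27.3 -10.2] [ 382.46074171 -286.82105474   28.94402755] [179.87008957  -0.18417663  -1.06911665] [-0.24322486  0.01634027 -0.23423559] 0.4695537069411687
```

View pics/w9.png

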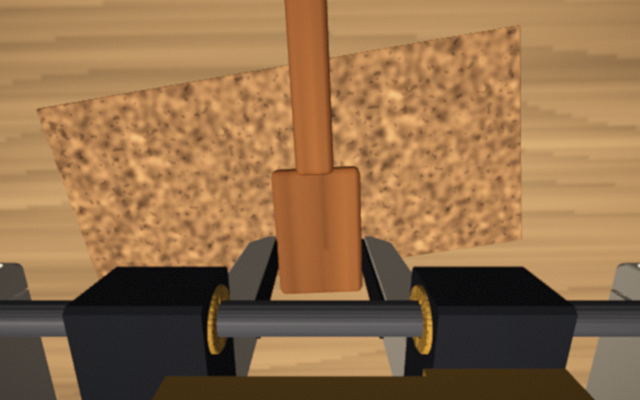

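View pics/t9.png

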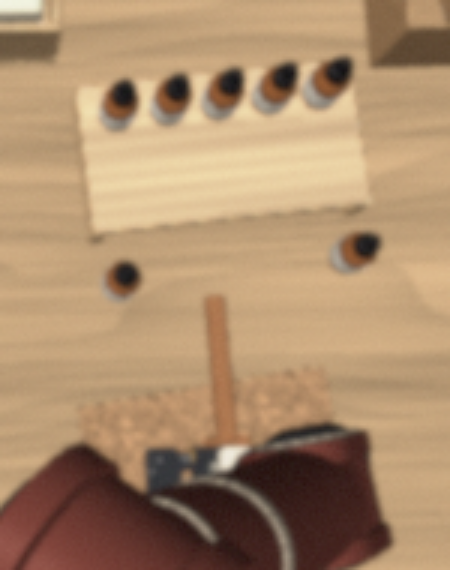

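```bash
python3 - <<'E'
from h import *
a=atz("top",(402,208.5),8);b=atz("top",(406,256.5),13);print(a,b,np.degrees(np.arctan2(*(b-a)[[1,0]])))
plan([((382,-286,90),tool(-1,0),35),((502,-284,90),tool(-1,0),40)],.8)
E
```

```text
[ 562.7644506  -285.40648436    8.        ] [ 425.71568924 -287.76147725   13.        ] -179.01554838022244
0.8 0 0 -0.030 0.001 -0.002 0; 0.8 0 0 -0.030 0.001 -0.002 0; 0.8 0.030 -0.001 0 0 0 0; 0.8 0.030 -0.001 0 0 0 0; 0.8 0.030 -0.001 0 0 0 0; 0.8 0.030 -0.001 0 0 0 0 

6
```

Request:
move_arm(series="0.2 0 0 0.004 0 0 0; 0.8 0 0 0 0 0 0; 0.8 0 0 0 0 0 0; 0.8 0 0 0 0 0 0; 0.8 0 0 0 0 0 0; 0.8 0 0 -0.030 0.001 -0.002 0; 0.8 0 0 -0.030 0.001 -0.002 0; 0.8 0.030 -0.001 0 0 0 0; 0.8 0.030 -0.001 0 0 0 0; 0.8 0.030 -0.001 0 0 0 0; 0.8 0.030 -0.001 0 0 0 0; 0.8 0 0 0 0 0 0")

```text
time_s: 12.65
tool_pos: [508.0, -284.3, 87.8]
ee_rot: [-180.0, -0.1, -1.1]
force: [-0.3, 0.8, -0.5]
gripper_width: 0.801
```

```bash
python3 - <<'E'
from h import *
s=get_state();print(s['time_s'],s['joint_pos'].round(1),s['tool_pos'],s['ee_rot'],s['force'],s['gripper_width'])
im=read_camera("wrist");cv2.imwrite("pics/w10.png",im[:,:,::-1])
im=read_camera("top");cv2.imwrite("pics/t10.png",cv2.resize(im[110:300,330:480,::-1],None,fx=3,fy=3))
for n in("top","wrist"):
  for t,z in(("paddle_tip",8),("paddle_center",11)):
    for r in pinpoint(n,t)[:2]:print(n,t,np.round(r['xy']),round(r['score'],2),atz(n,r['xy'],z,s).round())
E
```

```text
12.65 [  3.8  45.3  39.4 102.8 -38.7  46.2 -28.3] [ 508.04838847 -284.28878277   87.8450655 ] [-1.79999401e+02 -8.85761178e-02 -1.08909263e+00] [-0.33603824  0.83949161 -0.49093452] 0.8013449907743204
top paddle_tip [404. 280.] 0.75 [ 361. -278.    8.]
top paddle_center [182. 202.] 0.64 [599. 346.  11.]
wrist paddle_tip [325. 382.] 0.7 [ 364. -285.    8.]
wrist paddle_tip [560.  74.] 0.26 [ 599. -438.    8.]
wrist paddle_center [321. 277.] 0.56 [ 461. -284.   11.]
```

View pics/w10.png

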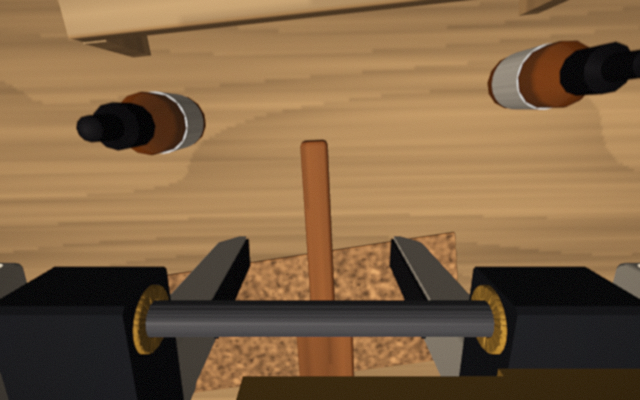

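View pics/t10.png

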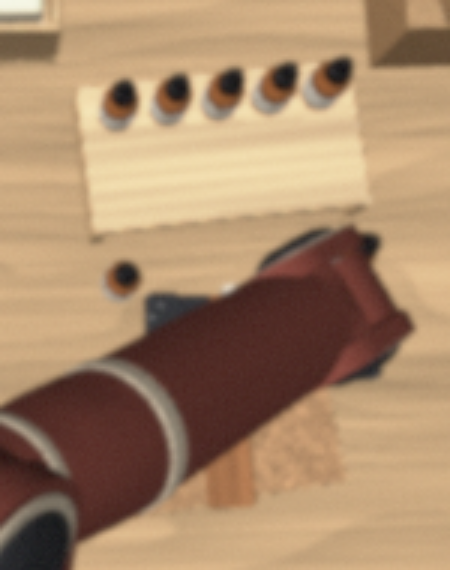

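Request:
move_arm(series="0.8 -0.002 0 0.022 0 0 0; 0.6 -0.001 0 0.022 0 0 0; 0.4 0 0 0.018 0 0 0; 0.4 0 0 0 0 0 0; 0.4 0 0 0 0 0 0")

```text
time_s: 13.45
tool_pos: [495.0, -288.4, 26.8]
ee_rot: [180.0, 0.1, -2.0]
force: [0.8, -0.3, -0.5]
gripper_width: 0.505
```

```bash
python3 - <<'E'
from h import *
s=get_state();print(s['time_s'],s['joint_pos'].round(1),s['tool_pos'],s['ee_rot'],s['force'],s['gripper_width'])
E
```

```text
13.45 [  7.1  49.4  34.9 105.9 -43.6  39.  -24. ] [ 495.03542027 -288.42987659   26.75146953] [ 1.79990545e+02  1.06242525e-01 -2.00947331e+00] [ 0.76166798 -0.29494873 -0.46089888] 0.5050576257945548
```

Request:
move_arm(series="0.4 0.009 -0.003 0.004 0 0 0.01; 0.4 0 0 0 0 0 0; 0 0 0 0 0 0 0; 0 0 0 0 0 0 0; 0 0 0 0 0 0 0; 0 0 0 0 0 0 0; 0 0 0 0 0 0 0")

```text
time_s: 14.15
tool_pos: [506.5, -286.5, 25.9]
ee_rot: [179.8, -0.2, -2.6]
force: [0.3, -0.1, -1.3]
gripper_width: 0.194
```

```bash
python3 - <<'E'
from h import *
s=get_state();print(s['time_s'],s['joint_pos'].round(1),s['tool_pos'],s['ee_rot'],s['force'],s['gripper_width'])
im=read_camera("wrist");cv2.imwrite("pics/w11.png",im[:,:,::-1])
E
```

```text
14.15 [  6.4  50.   35.2 104.7 -43.8  39.5 -25.4] [ 506.5279441  -286.52418454   25.86832302] [179.83950417  -0.1843534   -2.60899753] [ 0.30111555 -0.09182944 -1.25213349] 0.19414788777408806
```

View pics/w11.png

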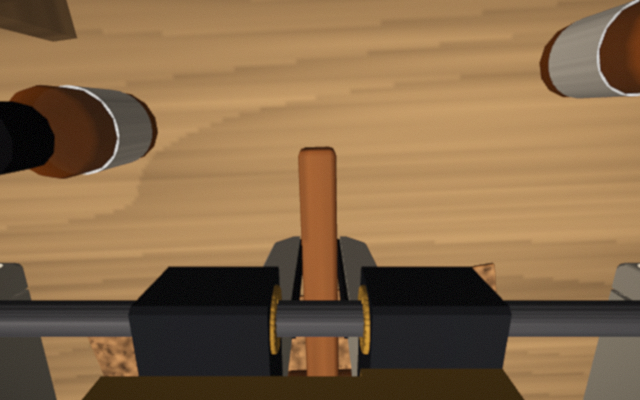

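Request:
move_arm(series="0.35 0 0 0 0 0 0; 0.35 0 0 0 0 0 0; 0.35 0 0 0.005 0 0 0; 0 0 0 0 0 0 0; 0 0 0 0 0 0 0; 0 0 0 0 0 0 0; 0 0 0 0 0 0 0; 0 0 0 -0.02 0 0 0; 0 0 0 -0.02 0 0 0; 0 0 0 0 0 0 0")

```text
time_s: 15.2
tool_pos: [505.4, -286.2, 60.3]
ee_rot: [179.9, -0.0, -2.7]
force: [0.8, -0.4, -1.5]
gripper_width: 0.191
```

```bash
python3 - <<'E'
from h import *
s=get_state();print(s['time_s'],s['joint_pos'].round(1),s['tool_pos'],s['ee_rot'],s['force'],s['gripper_width'])
im=read_camera("wrist");cv2.imwrite("pics/w12.png",im[:,:,::-1])
im=read_camera("scene");cv2.imwrite("pics/s12.png",cv2.resize(im[100:280,180:420,::-1],None,fx=3,fy=3))
E
```

```text
15.2 [  4.9  47.4  37.9 103.9 -41.1  43.3 -27.6] [ 505.43748066 -286.22333159   60.27037121] [ 1.79903042e+02 -2.84005839e-02 -2.65822114e+00] [ 0.81984004 -0.4118248  -1.54123198] 0.1914947355923338
```

View pics/s12.png

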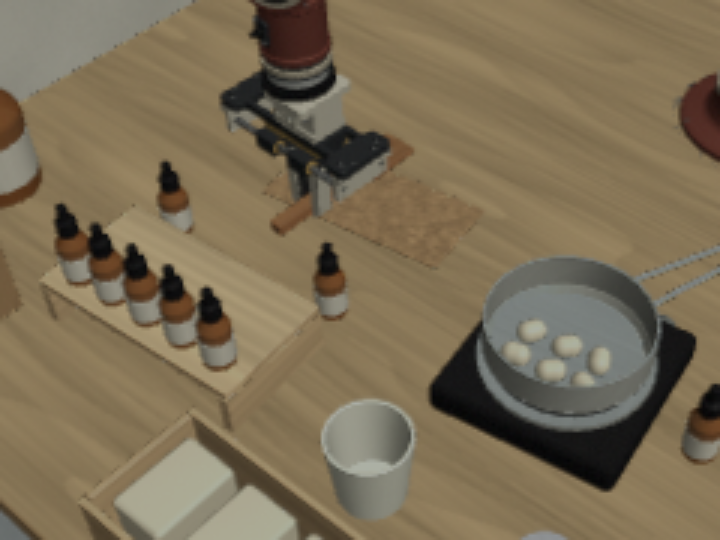

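```bash
cat >> h.py <<'E'
V=np.array([-143,0,13.])
def tcp(T,Q,v=V): return np.array(T,float)-Q.apply(v)
E
python3 - <<'E'
from h import *
Q=tool(-120,45);print(tcp((501,55,150),Q))
plan([((490,-230,200),tool(-20,0),45),(tcp((480,20,170),Q),Q,45)],0)
from ik import *
for T in [(501,55,150),(501,55,70),(540,55,70),(465,55,70),(500,90,70),(500,20,70)]:
  for yaw in(-120,-110,-130):
   Q=tool(yaw,45);b=ik(tcp(T,Q),Q,n=8);print(T,yaw,tcp(T,Q).round(),round(b[0],1),None if b[1] is None else b[1].round())
E
```

```text
[455.03805922 -24.60841664 260.30865787]
0 -0.004 -0.014 -0.035 0 0.001 0.076; 0 -0.005 -0.013 -0.035 0 0.001 0.076; 0 -0.006 -0.013 -0.035 0 0.001 0.076; 0 -0.007 -0.012 -0.035 0 0.001 0.076; 0 -0.008 -0.010 -0.006 -0.049 0.041 0.117; 0 -0.009 -0.009 -0.007 -0.049 0.041 0.117; 0 -0.009 -0.007 -0.007 -0.049 0.041 0.117; 0 -0.010 -0.006 -0.008 -0.049 0.041 0.117; 0 -0.010 -0.004 -0.009 -0.049 0.041 0.117; 0 -0.010 -0.003 -0.009 -0.049 0.041 0.117; 0 -0.010 -0.001 -0.010 -0.049 0.041 0.117; 0 -0.010 0.001 -0.010 -0.049 0.041 0.117 

0 -0.009 0.002 -0.010 -0.049 0.041 0.117; 0 -0.008 0.004 -0.011 -0.049 0.041 0.117; 0 -0.007 0.005 -0.011 -0.049 0.041 0.117; 0 -0.006 0.007 -0.011 -0.049 0.041 0.117; 0 -0.005 0.008 -0.011 -0.049 0.041 0.117; 0 -0.003 0.009 -0.010 -0.049 0.041 0.117 

18
(501, 55, 150) -120 [455. -25. 260.] 31.4 [-30.  34.  19.  97.  22.  82. 129.]
(501, 55, 150) -110 [470. -31. 260.] 21.5 [ -1.  35. -29.  99.  42.  92. 114.]
(501, 55, 150) -130 [442. -15. 260.] 26.7 [-40.  40.  39.  96.   9.  84. 136.]
(501, 55, 70) -120 [455. -25. 180.] 34.8 [-32.  41.  22. 101.  19.  72
[... 399 characters left out ...]
465, 55, 70) -120 [419. -25. 180.] 32.1 [-19.  37.  -1. 107.  29.  76. 113.]
(465, 55, 70) -110 [434. -31. 180.] 29.7 [-16.  36.  -7. 109.  37.  74. 114.]
(465, 55, 70) -130 [406. -15. 180.] 34.2 [-16.  38.  -3. 104.  24.  79. 108.]
(500, 90, 70) -120 [454.  10. 180.] 37.3 [-34.  42.  20. 100.  18.  75. 126.]
(500, 90, 70) -110 [469.   4. 180.] 36.5 [-31.  40.  13. 102.  26.  72. 125.]
(500, 90, 70) -130 [441.  20. 180.] 29.6 [-17.  41.  -4.  97.  22.  84. 108.]
(500, 20, 70) -120 [454. -60. 180.] 36.0 [-17.  39.   4. 103.  30.  75. 119.]
(500, 20, 70) -110 [469. -66. 180.] 33.8 [ -5.  39. -18. 105.  43.  79. 113.]
(500, 20, 70) -130 [441. -50. 180.] 38.0 [-24.  41.  17. 101.  18.  76. 123.]
```

Request:
move_arm(series="0 -0.004 -0.014 -0.035 0 0.001 0.076; 0 -0.005 -0.013 -0.035 0 0.001 0.076; 0 -0.006 -0.013 -0.035 0 0.001 0.076; 0 -0.007 -0.012 -0.035 0 0.001 0.076; 0 -0.008 -0.010 -0.006 -0.049 0.041 0.117; 0 -0.009 -0.009 -0.007 -0.049 0.041 0.117; 0 -0.009 -0.007 -0.007 -0.049 0.041 0.117; 0 -0.010 -0.006 -0.008 -0.049 0.041 0.117; 0 -0.010 -0.004 -0.009 -0.049 0.041 0.117; 0 -0.010 -0.003 -0.009 -0.049 0.041 0.117; 0 -0.010 -0.001 -0.010 -0.049 0.041 0.117; 0 0 0 0 0 0 0")

```text
time_s: 16.5
tool_pos: [460.9, -137.6, 230.7]
ee_rot: [167.6, -21.6, -66.6]
force: [0.1, 0.2, -0.7]
gripper_width: 0.192
```

```bash
python3 - <<'E'
from h import *
s=get_state();print(s['time_s'],s['joint_pos'].round(1),s['tool_pos'],s['ee_rot'],s['force'],s['gripper_width'])
Q=tool(-120,45)
plan([(tcp((480,20,170),Q),Q,45)],0)
E
```

```text
16.5 [ -44.8   41.4   74.5  112.9  -21.4   48.3 -123.1] [ 460.87475033 -137.56927517  230.72258579] [167.63456526 -21.57921612 -66.61905906] [ 0.09815738  0.23580132 -0.6883247 ] 0.1915241548541408
0 -0.008 0.001 -0.011 -0.045 0.041 0.116; 0 -0.008 0.003 -0.011 -0.045 0.041 0.116; 0 -0.007 0.004 -0.011 -0.045 0.041 0.116; 0 -0.006 0.005 -0.011 -0.045 0.041 0.116; 0 -0.005 0.007 -0.011 -0.045 0.041 0.116; 0 -0.003 0.007 -0.011 -0.045 0.041 0.116; 0 -0.002 0.008 -0.011 -0.045 0.041 0.116 

7
```

```bash
python3 - <<'E'
from h import *
plan([((470,-110,240),tool(0,0),45),((460,-60,250),tool(110,0),45)],0)
from ik import *
for T in [(501,55,150),(501,55,70),(540,55,70),(465,55,70),(500,90,70),(500,20,70)]:
  for yaw in(-135,-150):
   Q=tool(yaw,45);b=ik(tcp(T,Q),Q,n=6);print(T,yaw,tcp(T,Q).round(),round(b[0],1),None if b[1] is None else b[1].round())
E
```

```text
0 -0.002 -0.002 -0.002 0.041 -0.021 -0.118; 0 -0.002 -0.002 -0.002 0.041 -0.021 -0.118; 0 -0.001 -0.002 -0.002 0.041 -0.021 -0.118; 0 -0.001 -0.002 -0.002 0.041 -0.021 -0.118; 0 -0.001 -0.002 -0.002 0.041 -0.021 -0.118; 0 -0.001 -0.003 -0.001 0.041 -0.021 -0.118; 0 0 -0.003 -0.001 0.041 -0.021 -0.118; 0 0 -0.003 -0.001 0.041 -0.021 -0.118; 0 0 -0.003 -0.001 0.041 -0.021 -0.118; 0 0.001 -0.003 -0.001 0.041 -0.021 -0.118; 0 -0.001 -0.004 -0.001 0 0 -0.137; 0 0 -0.004 -0.001 0 0 -0.137 

0 0 -0.004 -0.001 0 0 -0.137; 0 0.001 -0.004 -0.001 0 0 -0.137; 0 0.001 -0.003 -0.001 0 0 -0.137; 0 0.002 -0.003 -0.001 0 0 -0.137; 0 0.002 -0.003 -0.001 0 0 -0.137; 0 0.003 -0.003 -0.001 0 0 -0.137; 0 0.003 -0.002 -0.001 0 0 -0.137; 0 0.003 -0.002 -0.001 0 0 -0.137; 0 0.003 -0.001 -0.001 0 0 -0.137; 0 0.004 -0.001 -0.001 0 0 -0.137; 0 0.004 0 -0.001 0 0 -0.137; 0 0.004 0 -0.001 0 0 -0.137 

24
(501, 55, 150) -135 [436. -10. 260.] 23.1 [-21.  35.   9.  94.  17.  91. 117.]
(501, 55, 150) -150 [421.   9. 260.] 19.5 [-23.  37.  18.  92.   7.  94. 113.]
(501, 55, 70) -135 [436. -10. 180.] 31.5 [-18.  41.   4.  98.  19.  82. 111.]
(501, 55, 70) -150 [421.   9. 180.] 27.3 [-14.  42.   3.  95.  11.  86. 103.]
(540, 55, 70) -135 [475. -10. 180.] 29.4 [-21.  44.  11.  91.  16.  84. 117.]
(540, 55, 70) -150 [460.   9. 180.] 25.1 [-21.  46.  16.  89.   6.  89. 112.]
(465, 55, 70) -135 [400. -10. 180.] 30.8 [ -9.  39. -11. 103.  24.  83. 101.]
(465, 55, 70) -150 [385.   9. 180.] 32.4 [-26.  41.  20. 102.   4.  81. 112.]
(500, 90, 70) -135 [435.  25. 180.] 31.4 [-27.  42.  13.  97.  13.  82. 115.]
(500, 90, 70) -150 [420.  44. 180.] 27.5 [-27.  43.  18.  95.   3.  86. 110.]
(500, 20, 70) -135 [435. -45. 180.] 31.2 [-10.  40.  -4.  99.  24.  82. 109.]
(500, 20, 70) -150 [420. -26. 180.] 30.6 [-21.  43.  19.  97.   6.  83. 115.]
```

Request:
move_arm(series="0 -0.002 -0.002 -0.002 0.041 -0.021 -0.118; 0 -0.002 -0.002 -0.002 0.041 -0.021 -0.118; 0 -0.001 -0.002 -0.002 0.041 -0.021 -0.118; 0 -0.001 -0.002 -0.002 0.041 -0.021 -0.118; 0 -0.001 -0.002 -0.002 0.041 -0.021 -0.118; 0 -0.001 -0.003 -0.001 0.041 -0.021 -0.118; 0 0 -0.003 -0.001 0.041 -0.021 -0.118; 0 0 -0.003 -0.001 0.041 -0.021 -0.118; 0 0 -0.003 -0.001 0.041 -0.021 -0.118; 0 0.001 -0.003 -0.001 0.041 -0.021 -0.118; 0 -0.001 -0.004 -0.001 0 0 -0.137; 0 0 -0.004 -0.001 0 0 -0.137")

```text
time_s: 17.7
tool_pos: [460.2, -110.1, 235.3]
ee_rot: [-178.3, 0.4, 20.0]
force: [1.1, 0.2, -1.4]
gripper_width: 0.191
```

```bash
python3 - <<'E'
from h import *
s=get_state();print(s['time_s'],s['joint_pos'].round(1),s['tool_pos'],s['ee_rot'],s['force'],s['gripper_width'])
plan([((460,-60,250),tool(110,0),45)],0)
E
```

```text
17.7 [-12.   22.7  33.2 109.5 -16.6  53.7 -40.6] [ 460.1707825  -110.14795053  235.26628712] [-178.27493392    0.36877414   20.04712082] [ 1.14544353  0.2241973  -1.369504  ] 0.19078327600751963
0 0.001 -0.004 -0.001 -0.002 -0.002 -0.131; 0 0.002 -0.004 -0.001 -0.002 -0.002 -0.131; 0 0.002 -0.003 -0.001 -0.002 -0.002 -0.131; 0 0.003 -0.003 -0.001 -0.002 -0.002 -0.131; 0 0.003 -0.003 -0.001 -0.002 -0.002 -0.131; 0 0.004 -0.002 -0.001 -0.002 -0.002 -0.131; 0 0.004 -0.002 -0.001 -0.002 -0.002 -0.131; 0 0.004 -0.001 -0.001 -0.002 -0.002 -0.131; 0 0.004 -0.001 -0.001 -0.002 -0.002 -0.131; 0 0.004 0 -0.001 -0.002 -0.002 -0.131; 0 0.004 0 -0.001 -0.002 -0.002 -0.131; 0 0.004 0.001 -0.001 -0.002 -0.002 -0.131 

12
```

Request:
move_arm(series="0 0.001 -0.004 -0.001 -0.002 -0.002 -0.131; 0 0.002 -0.004 -0.001 -0.002 -0.002 -0.131; 0 0.002 -0.003 -0.001 -0.002 -0.002 -0.131; 0 0.003 -0.003 -0.001 -0.002 -0.002 -0.131; 0 0.003 -0.003 -0.001 -0.002 -0.002 -0.131; 0 0.004 -0.002 -0.001 -0.002 -0.002 -0.131; 0 0.004 -0.002 -0.001 -0.002 -0.002 -0.131; 0 0.004 -0.001 -0.001 -0.002 -0.002 -0.131; 0 0.004 -0.001 -0.001 -0.002 -0.002 -0.131; 0 0.004 0 -0.001 -0.002 -0.002 -0.131; 0 0.004 0 -0.001 -0.002 -0.002 -0.131; 0 0.004 0.001 -0.001 -0.002 -0.002 -0.131")

```text
time_s: 18.9
tool_pos: [448.4, -74.6, 241.4]
ee_rot: [-179.8, -0.8, 114.5]
force: [0.4, -0.4, -0.8]
gripper_width: 0.194
```

```bash
python3 - <<'E'
from h import *
s=get_state();print(s['time_s'],s['joint_pos'].round(1),s['tool_pos'],s['ee_rot'],s['force'],s['gripper_width'])
Q=tool(225,45)
plan([(tcp((475,25,160),Q),Q,45)],0)
E
```

```text
18.9 [ 1.000e-01  1.810e+01  9.300e+00  1.116e+02 -4.400e+00  5.130e+01
  3.620e+01] [448.4375103  -74.63180573 241.40606453] [-179.78481398   -0.84339653  114.48599841] [ 0.35929931 -0.38758112 -0.79916038] 0.19444992039840636
0 0.003 -0.001 -0.002 0.051 0.034 -0.121; 0 0.003 -0.001 -0.002 0.051 0.034 -0.121; 0 0.004 -0.001 -0.002 0.051 0.034 -0.121; 0 0.004 0 -0.001 0.051 0.034 -0.121; 0 0.004 0 -0.001 0.051 0.034 -0.121; 0 0.004 0 -0.001 0.051 0.034 -0.121; 0 0.004 0.001 -0.001 0.051 0.034 -0.121; 0 0.004 0.001 -0.001 0.051 0.034 -0.121; 0 0.004 0.002 -0.001 0.051 0.034 -0.121; 0 0.003 0.002 -0.001 0.051 0.034 -0.121; 0 0.003 0.002 -0.001 0.051 0.034 -0.121; 0 0.003 0.003 -0.001 0.051 0.034 -0.121 

0 0.003 0.003 -0.001 0.051 0.034 -0.121; 0 0.002 0.003 -0.001 0.051 0.034 -0.121; 0 0.002 0.003 -0.001 0.051 0.034 -0.121 

15
```

Request:
move_arm(series="0 0.003 -0.001 -0.003 0.051 0.034 -0.121; 0 0.003 -0.001 -0.003 0.051 0.034 -0.121; 0 0.004 -0.001 -0.003 0.051 0.034 -0.121; 0 0.004 0 -0.002 0.051 0.034 -0.121; 0 0.004 0 -0.002 0.051 0.034 -0.121; 0 0.004 0 -0.002 0.051 0.034 -0.121; 0 0.004 0.001 -0.002 0.051 0.034 -0.121; 0 0.004 0.001 -0.001 0.051 0.034 -0.121; 0 0.004 0.002 -0.001 0.051 0.034 -0.121; 0 0.003 0.002 -0.001 0.051 0.034 -0.121; 0 0 0 0 0 0 0")

```text
time_s: 20.0
tool_pos: [413.9, -63.5, 262.6]
ee_rot: [-171.2, -33.0, -172.3]
force: [0.4, 0.4, -1.3]
gripper_width: 0.193
```

```bash
python3 - <<'E'
from h import *
s=get_state();print(s['time_s'],s['joint_pos'].round(1),s['tool_pos'],s['ee_rot'],s['force'],s['gripper_width'])
p,q=pose(s);print("tip",p+q.apply(V))
Q=tool(225,45)
plan([(tcp((475,25,160),Q),Q,45)],0)
E
```

```text
20.0 [ 1.6 29.5 -6.4 97.2 13.5 86.3 90.5] [413.90079227 -63.45464027 262.59845375] [-171.15866789  -32.96493611 -172.32906059] [ 0.38065171  0.3501356  -1.29807513] 0.19252744126453286
tip [526.14432629 -50.35281121 174.01103283]
0 0.001 0.005 -0.002 0.052 0.032 -0.104; 0 0.001 0.004 -0.002 0.052 0.032 -0.104; 0 0 0.004 -0.002 0.052 0.032 -0.104; 0 0 0.004 -0.003 0.052 0.032 -0.104; 0 -0.001 0.004 -0.003 0.052 0.032 -0.104 

5
```

Request:
move_arm(series="0 0.001 0.005 -0.002 0.052 0.032 -0.104; 0 0.001 0.004 -0.002 0.052 0.032 -0.104; 0 0 0.004 -0.002 0.052 0.032 -0.104; 0 0 0.004 -0.003 0.052 0.032 -0.104; 0 -0.001 0.004 -0.003 0.052 0.032 -0.104; 0 0 0 0 0 0 0; 0 0 0 0 0 0 0")

```text
time_s: 20.7
tool_pos: [407.6, -49.5, 267.8]
ee_rot: [178.7, -44.8, -134.6]
force: [0.5, -0.1, -2.1]
gripper_width: 0.19
```

```bash
python3 - <<'E'
from h import *
s=get_state();print(s['time_s'],s['joint_pos'].round(1),s['tool_pos'],s['ee_rot'],s['force'],s['gripper_width'])
p,q=pose(s);T=p+q.apply(V);print("tip",T)
for n in("scene","top","wrist"):
  im=read_camera(n);cv2.imwrite(f"pics/{n}13.png",im[:,:,::-1])
  print(n,"pred tip px",proj(n,T,s).round(1))
  for t in("paddle_tip","pan_floor"):
    for r in pinpoint(n,t)[:2]:print(n,t,np.round(r['xy']),round(r['score'],2))
im=cv2.imread("pics/scene13.png");cv2.imwrite("pics/s13c.png",cv2.resize(im[130:290,290:490],None,fx=3.5,fy=3.5))
im=cv2.imread("pics/top13.png");cv2.imwrite("pics/t13c.png",cv2.resize(im[150:320,200:380],None,fx=3.5,fy=3.5))
E
```

```text
20.7 [ -3.4  32.  -13.4  99.   25.1  92.4 108.6] [407.62455764 -49.46306087 267.79545392] [ 178.73171977  -44.7734843  -134.60445005] [ 0.4947975  -0.10585788 -2.11144315] 0.18982165076377297
tip [472.27671462  16.49775225 157.85333401]
scene pred tip px [365.3 179.9]
scene paddle_tip [366. 179.] 0.82
scene pan_floor [369. 216.] 0.81
top pred tip px [293.8 240.6]
top pan_floor [280. 226.] 0.9
wrist pred tip px [317.9 463.7]
wrist pan_floor [190. 223.] 0.27
```

View pics/s13c.png

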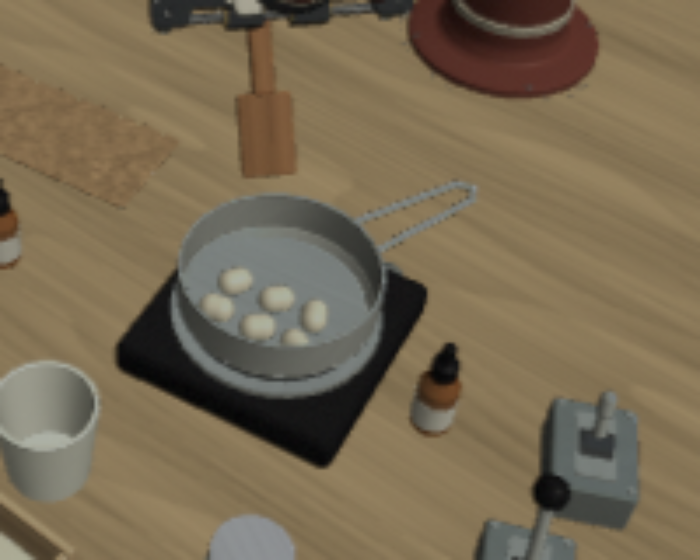

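View pics/t13c.png

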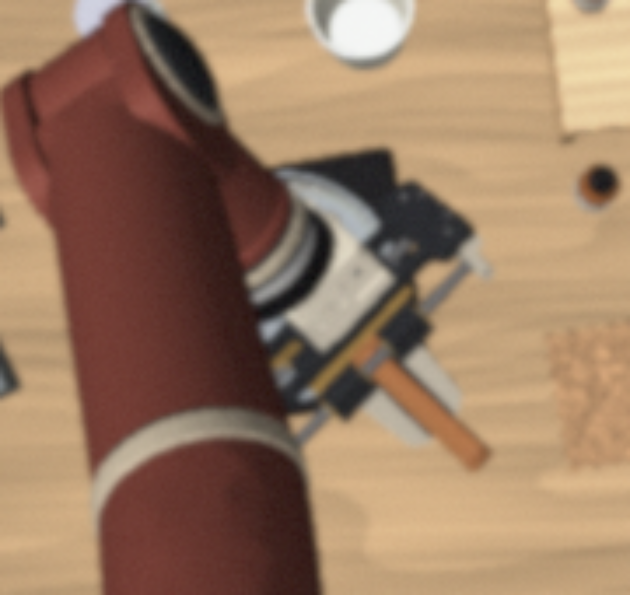

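```bash
python3 - <<'E'
from h import *
im=cv2.imread("pics/scene13.png")
f=lambda x,y:(290+x/3.5,130+y/3.5)
print("L/R",atz("scene",f(180,270),102),atz("scene",f(385,275),102))
# fit circle from rim outer pts
pts=np.array([atz("scene",f(*p),102)[:2] for p in [(180,262),(205,224),(240,202),(280,195),(330,205),(365,230),(384,262)]])
A=np.c_[2*pts,np.ones(len(pts))];s=np.linalg.lstsq(A,(pts**2).sum(1),rcond=None)[0];print(s[:2],np.sqrt(s[2]+s[0]**2+s[1]**2))
t=cv2.imread("pics/top0.png");g=lambda x,y:(150+x/4,170+y/4)
pts=np.array([atz("top",g(*p),102)[:2] for p in [(391,250),(398,200),(430,148),(480,118),(525,113),(590,135),(640,185),(659,245),(640,310),(600,355),(530,380)]])
A=np.c_[2*pts,np.ones(len(pts))];s=np.linalg.lstsq(A,(pts**2).sum(1),rcond=None)[0];print(s[:2],np.sqrt(s[2]+s[0]**2+s[1]**2))
E
```

```text
L/R [555.70539934  -0.87027675 102.        ] [453.96803877 128.68885266 102.        ]
[499.97303171  62.77121923] 82.38132297163482
[500.66442884  54.8929722 ] 87.85610546598953
```

```bash
python3 - <<'E'
from h import *
Q=tool(225,45)
plan([(tcp((474,64,130),Q),Q,25),(tcp((474,64,70),Q),Q,20)],0)
E
```

```text
0 -0.015 0.011 -0.001 0.005 0.001 0.003; 0 -0.015 0.011 -0.001 0.005 0.001 0.003; 0 -0.015 0.011 -0.001 0.005 0.001 0.003; 0 -0.014 0 0.014 0 0 0; 0 -0.014 0 0.014 0 0 0; 0 -0.014 0 0.014 0 0 0 

6
```

Request:
move_arm(series="0 -0.015 0.011 -0.001 0.005 0.001 0.003; 0 -0.015 0.011 -0.001 0.005 0.001 0.003; 0 -0.015 0.011 -0.001 0.005 0.001 0.003; 0 0 0 0 0 0 0; 0 0 0 0 0 0 0")

```text
time_s: 21.65
tool_pos: [409.3, -0.6, 238.5]
ee_rot: [-179.7, -44.9, -135.4]
force: [-0.7, -0.6, -0.7]
gripper_width: 0.192
```

```bash
python3 - <<'E'
from h import *
s=get_state();print(s['time_s'],s['joint_pos'].round(1),s['tool_pos'],s['ee_rot'],s['force'],s['gripper_width'])
p,q=pose(s);T=p+q.apply(V);print("tip",T)
im=read_camera("scene");print(proj("scene",T),[np.round(r['xy']) for r in pinpoint("scene","paddle_tip")[:1]])
cv2.imwrite("pics/s14c.png",cv2.resize(im[130:290,290:490,::-1],None,fx=3.5,fy=3.5))
Q=tool(225,45)
plan([(tcp((474,64,70),Q),Q,20)],0)
E
```

```text
21.65 [ -8.2  35.  -14.3  99.2  23.4  90.7 102.4] [409.29045446  -0.55926783 238.4895166 ] [-179.65013736  -44.91671786 -135.43409571] [-0.66757285 -0.56242867 -0.70357578] 0.1917510064467314
tip [474.95103914  64.00241737 128.31476257]
[377.67312112 195.56851419] [array([379., 195.])]
0 -0.014 0 0.014 0 0.001 -0.002; 0 -0.014 0 0.014 0 0.001 -0.002; 0 -0.014 0 0.014 0 0.001 -0.002 

3
```

View pics/s14c.png

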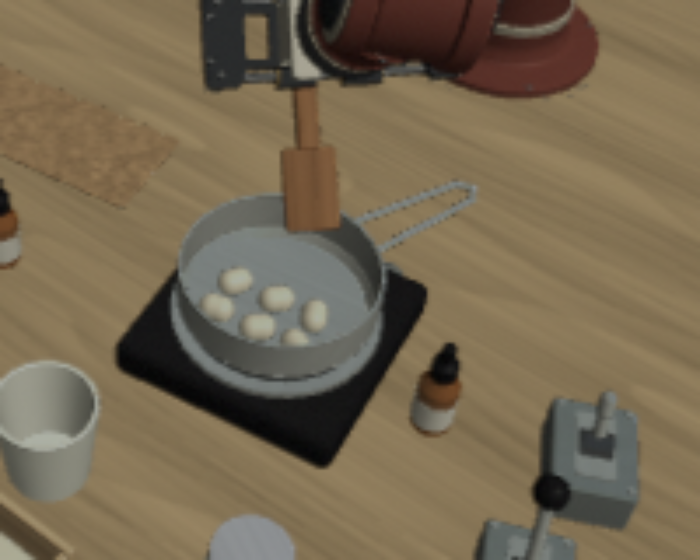

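Request:
move_arm(series="0 -0.013 -0.001 0.014 0 0.001 -0.002; 0 -0.013 0 0.014 0 0.001 -0.002; 0 -0.012 0 0.013 0 0.001 -0.002; 0 0 0 0 0 0 0; 0 0 0 0 0 0 0")

```text
time_s: 22.25
tool_pos: [410.4, -7.2, 184.3]
ee_rot: [-179.4, -44.9, -135.8]
force: [-0.4, 0.5, -1.4]
gripper_width: 0.189
```

```bash
cat > stir.py <<'E'
from h import *
import sys
C=np.array([506,64.]);r=float(sys.argv[3]) if len(sys.argv)>3 else 33
a0,a1=float(sys.argv[1]),float(sys.argv[2])
s=get_state();p,q=pose(s);T=p+q.apply(V);print(s['time_s'],s['joint_pos'].round(0),"tip",T.round(1),"rel",(T-[500,59,56]).round(1),s['force'].round(1),s['gripper_width'],s['ee_rot'].round(1))
Q=tool(225,45);step=20*np.sign(a1-a0)
w=[]
for a in np.arange(a0,a1+step/2,step):
    w.append((tcp((C[0]+r*np.cos(np.radians(a)),C[1]+r*np.sin(np.radians(a)),70),Q),Q,60))
plan(w,0)
E
python3 - <<'E'
from h import *
im=read_camera("scene")
cv2.imwrite("pics/s15c.png",cv2.resize(im[130:290,290:490,::-1],None,fx=3.5,fy=3.5))
E
python3 stir.py 200 400
```

```text
22.3 [ -8.  39. -14. 102.  25.  84. 100.] tip [476.6  57.   74.3] rel [-23.4  -2.   18.3] [ 0.2 -0.6 -1.5] 0.1878495887404512 [-179.4  -44.8 -135.8]
0 0 -0.003 0.006 0 0.003 -0.010; 0 0.002 -0.011 0.002 0 0 0; 0 -0.001 -0.011 -0.001 0 0 0; 0 -0.003 -0.010 -0.003 0 0 0; 0 -0.006 -0.008 -0.006 0 0 0; 0 -0.007 -0.005 -0.007 0 0 0; 0 -0.008 -0.001 -0.008 0 0 0; 0 -0.008 0.003 -0.008 0 0 0; 0 -0.007 0.007 -0.007 0 0 0; 0 -0.005 0.009 -0.005 0 0 0; 0 -0.002 0.011 -0.002 0 0 0 

11
```

View pics/s15c.png

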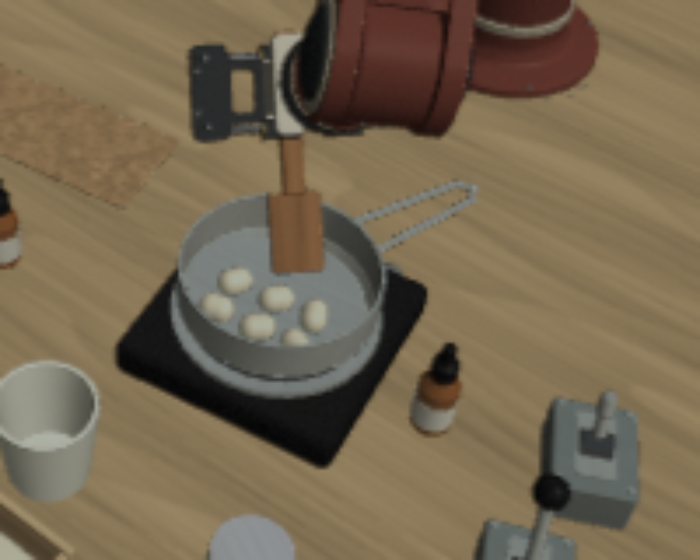

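Request:
move_arm(series="0 0 -0.003 0.006 0 0.003 -0.010; 0 0.001 -0.011 0.002 0 0 0; 0 -0.001 -0.011 -0.001 0 0 0; 0 -0.003 -0.010 -0.003 0 0 0; 0 -0.006 -0.008 -0.006 0 0 0; 0 -0.007 -0.005 -0.007 0 0 0; 0 -0.008 -0.001 -0.008 0 0 0; 0 -0.008 0.003 -0.008 0 0 0; 0 -0.007 0.007 -0.007 0 0 0; 0 -0.005 0.009 -0.005 0 0 0; 0 -0.002 0.011 -0.002 0 0 0")

```text
time_s: 23.4
tool_pos: [472.2, 17.0, 183.5]
ee_rot: [-179.7, -45.3, -135.8]
force: [-0.7, -0.6, -0.0]
gripper_width: 0.193
```

```bash
python3 stir.py 50 230
```

```text
23.4 [ -9.  44. -13.  90.  25.  91. 102.] tip [537.7  80.8  72.8] rel [37.7 21.8 16.8] [-0.7 -0.6 -0. ] 0.19341594802726442 [-179.7  -45.3 -135.8]
0 -0.001 0.012 0.004 0.004 -0.005 -0.009; 0 0.002 0.011 0.002 0 0 0; 0 0.005 0.009 0.005 0 0 0; 0 0.007 0.007 0.007 0 0 0; 0 0.008 0.003 0.008 0 0 0; 0 0.008 -0.001 0.008 0 0 0; 0 0.007 -0.005 0.007 0 0 0; 0 0.006 -0.008 0.006 0 0 0; 0 0.003 -0.010 0.003 0 0 0; 0 0.001 -0.011 0.001 0 0 0 

10
```

Request:
move_arm(series="0 -0.001 0.012 0.004 0.004 -0.005 -0.009; 0 0.002 0.011 0.002 0 0 0; 0 0.005 0.009 0.005 0 0 0; 0 0.007 0.007 0.007 0 0 0; 0 0.008 0.003 0.008 0 0 0; 0 0.008 -0.001 0.008 0 0 0; 0 0.007 -0.005 0.007 0 0 0; 0 0.006 -0.008 0.006 0 0 0; 0 0.003 -0.010 0.003 0 0 0; 0 0.001 -0.011 0.001 0 0 0")

```text
time_s: 24.4
tool_pos: [413.8, -22.8, 179.4]
ee_rot: [-179.8, -44.4, -134.4]
force: [0.1, -0.2, -0.9]
gripper_width: 0.188
```

```bash
python3 - <<'E'
from h import *
im=read_camera("scene")
cv2.imwrite("pics/s16c.png",cv2.resize(im[130:290,290:490,::-1],None,fx=3.5,fy=3.5))
E
python3 stir.py 250 450 34
```

```text
24.45 [ -7.  39. -13. 102.  26.  83. 102.] tip [480.7  41.3  70. ] rel [-19.3 -17.7  14. ] [ 1.6 -1.5 -0.7] 0.19267495467583892 [-179.6  -44.4 -134.7]
0 -0.002 -0.016 -0.003 -0.011 0.010 0.004; 0 -0.005 -0.010 -0.005 0 0 0; 0 -0.007 -0.007 -0.007 0 0 0; 0 -0.008 -0.003 -0.008 0 0 0; 0 -0.008 0.001 -0.008 0 0 0; 0 -0.008 0.005 -0.008 0 0 0; 0 -0.006 0.008 -0.006 0 0 0; 0 -0.004 0.011 -0.004 0 0 0; 0 -0.001 0.012 -0.001 0 0 0; 0 0.002 0.011 0.002 0 0 0; 0 0.005 0.010 0.005 0 0 0 

11
```

View pics/s16c.png

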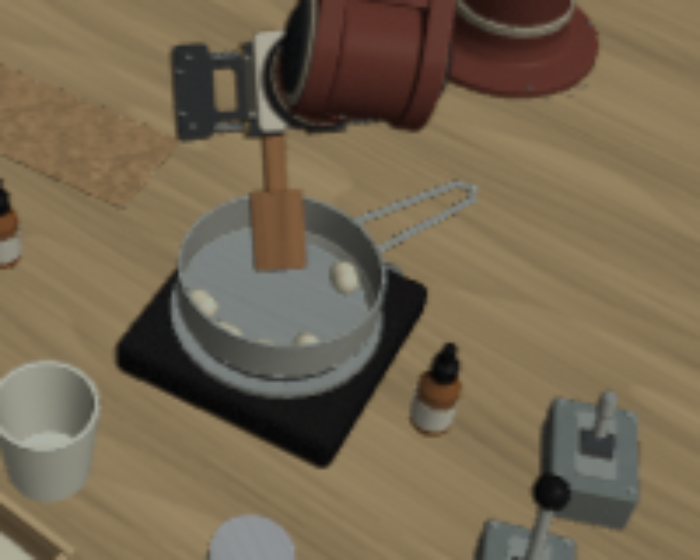

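Request:
move_arm(series="0 -0.002 -0.015 -0.003 -0.011 0.010 0.004; 0 -0.005 -0.010 -0.005 0 0 0; 0 -0.007 -0.007 -0.007 0 0 0; 0 -0.008 -0.003 -0.008 0 0 0; 0 -0.008 0.001 -0.008 0 0 0; 0 -0.008 0.005 -0.008 0 0 0; 0 -0.006 0.008 -0.006 0 0 0; 0 -0.004 0.011 -0.004 0 0 0; 0 -0.001 0.012 -0.001 0 0 0; 0 0.002 0.011 0.002 0 0 0; 0 0.005 0.010 0.005 0 0 0")

```text
time_s: 25.55
tool_pos: [443.4, 36.0, 178.0]
ee_rot: [179.8, -45.1, -135.3]
force: [-0.2, -0.3, -0.2]
gripper_width: 0.191
```

```bash
python3 stir.py 100 260 34
```

```text
25.55 [-11.  43. -14.  94.  23.  89.  99.] tip [508.6 100.5  67.5] rel [ 8.6 41.5 11.5] [-0.2 -0.3 -0.2] 0.19121265583789065 [ 179.8  -45.1 -135.3]
0 0.008 0.003 0.004 0.008 -0.002 -0.004; 0 0.008 0.005 0.008 0 0 0; 0 0.008 0.001 0.008 0 0 0; 0 0.008 -0.003 0.008 0 0 0; 0 0.007 -0.007 0.007 0 0 0; 0 0.005 -0.010 0.005 0 0 0; 0 0.002 -0.011 0.002 0 0 0; 0 -0.001 -0.012 -0.001 0 0 0; 0 -0.004 -0.011 -0.004 0 0 0 

9
```

Request:
move_arm(series="0 0.008 0.003 0.004 0.008 -0.002 -0.004; 0 0.008 0.004 0.008 0 0 0; 0 0.008 0.001 0.008 0 0 0; 0 0.008 -0.003 0.008 0 0 0; 0 0.007 -0.007 0.007 0 0 0; 0 0.005 -0.010 0.005 0 0 0; 0 0.002 -0.011 0.002 0 0 0; 0 -0.001 -0.012 -0.001 0 0 0; 0 -0.004 -0.011 -0.004 0 0 0")

```text
time_s: 26.45
tool_pos: [434.3, -36.9, 182.9]
ee_rot: [-179.9, -44.7, -134.7]
force: [-0.4, -0.2, -2.7]
gripper_width: 0.189
```

```bash
python3 - <<'E'
from h import *
im=read_camera("scene")
cv2.imwrite("pics/s17c.png",cv2.resize(im[130:290,290:490,::-1],None,fx=3.5,fy=3.5))
E
python3 stir.py 280 480 34
```

```text
26.5 [ -5.  40. -13.  99.  27.  85. 104.] tip [502.   27.9  72.8] rel [  2.  -31.1  16.8] [ 2.2 -0.6 -0.9] 0.1906576228376508 [-179.6  -44.6 -134.9]
0 -0.008 -0.005 -0.005 -0.008 0.007 0.001; 0 -0.008 -0.005 -0.008 0 0 0; 0 -0.008 -0.001 -0.008 0 0 0; 0 -0.008 0.003 -0.008 0 0 0; 0 -0.007 0.007 -0.007 0 0 0; 0 -0.005 0.010 -0.005 0 0 0; 0 -0.002 0.011 -0.002 0 0 0; 0 0.001 0.012 0.001 0 0 0; 0 0.004 0.011 0.004 0 0 0; 0 0.006 0.008 0.006 0 0 0; 0 0.008 0.005 0.008 0 0 0 

11
```

View pics/s17c.png

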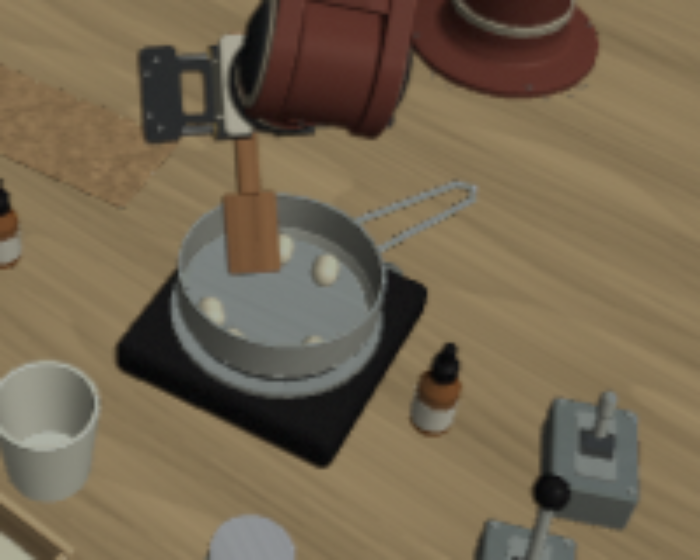

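One more turn for good measure, radius unchanged.

Request:
move_arm(series="0 -0.008 -0.005 -0.005 -0.008 0.007 0.001; 0 -0.008 -0.005 -0.008 0 0 0; 0 -0.008 -0.001 -0.008 0 0 0; 0 -0.008 0.003 -0.008 0 0 0; 0 -0.007 0.007 -0.007 0 0 0; 0 -0.005 0.010 -0.005 0 0 0; 0 -0.002 0.011 -0.002 0 0 0; 0 0.001 0.012 0.001 0 0 0; 0 0.004 0.011 0.004 0 0 0; 0 0.006 0.008 0.006 0 0 0; 0 0.008 0.005 0.008 0 0 0")

```text
time_s: 27.6
tool_pos: [420.2, 32.7, 178.1]
ee_rot: [179.6, -45.3, -134.9]
force: [-0.1, 0.2, -1.3]
gripper_width: 0.191
```

```bash
python3 stir.py 130 250 34
```

```text
27.6 [-11.  41. -14.  98.  23.  87.  99.] tip [484.6  97.6  67.3] rel [-15.4  38.6  11.3] [-0.1  0.2 -1.3] 0.1905454280508365 [ 179.6  -45.3 -134.9]
0 0.006 -0.005 0.003 0.005 -0.004 0.002; 0 0.008 -0.001 0.008 0 0 0; 0 0.008 -0.005 0.008 0 0 0; 0 0.006 -0.008 0.006 0 0 0; 0 0.004 -0.011 0.004 0 0 0; 0 0.001 -0.012 0.001 0 0 0; 0 -0.002 -0.011 -0.002 0 0 0 

7
```

Request:
move_arm(series="0 0.006 -0.005 0.003 0.005 -0.004 0.002; 0 0.007 -0.001 0.008 0 0 0; 0 0.006 -0.005 0.006 0 0 0; 0 0.004 -0.008 0.004 0 0 0; 0 0.001 -0.011 0.001 0 0 0; 0 -0.006 -0.006 -0.006 0 0 0; 0 -0.006 0 -0.006 0 0 0; 0 0.012 0 -0.012 0 0 0; 0 0.016 0 -0.016 0 0 0; 0 0.016 0 -0.016 0 0 0; 0 0.016 0 -0.016 0 0 0; 0 0 0 0 0 0 0")

```text
time_s: 28.8
tool_pos: [438.3, -6.5, 266.7]
ee_rot: [-179.8, -44.7, -135.1]
force: [-0.9, -0.1, -1.5]
gripper_width: 0.19
```

```bash
python3 - <<'E'
from h import *
im=read_camera("scene")
cv2.imwrite("pics/s18c.png",cv2.resize(im[130:290,290:490,::-1],None,fx=3.5,fy=3.5))
s=get_state();p,q=pose(s);T=p+q.apply(V);print(s['time_s'],T,s['tool_pos'],s['joint_pos'].round(),[np.round(r['xy']) for r in pinpoint("scene","paddle_tip")[:1]],proj("scene",T))
E
```

```text
28.85 [503.00105539  58.69210399 155.29015242] [437.75681545  -6.59498876 265.28462807] [ -8.  35. -13.  93.  24.  96. 106.] [array([370., 196.])] [371.19580803 193.6142641 ]
```

View pics/s18c.png

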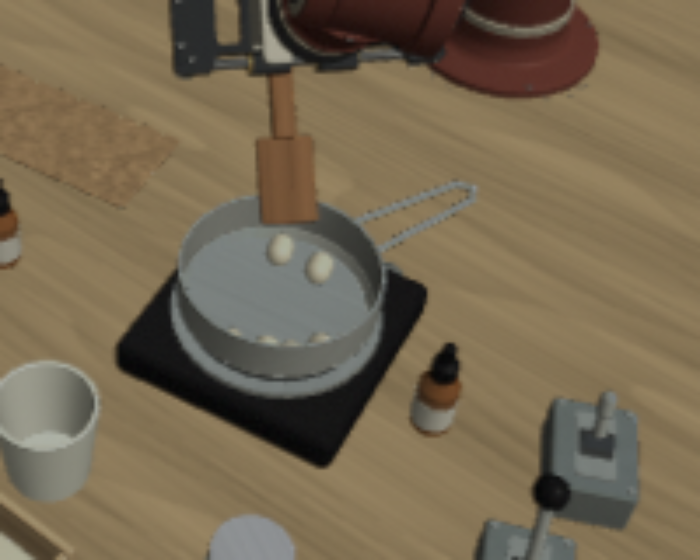

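```bash
python3 - <<'E'
from h import *
plan([((440,-110,260),tool(150,10),45),((419,-230,150),tool(96,0),45)],0)
E
```

```text
0 0.004 -0.007 0.005 -0.056 -0.047 0.107; 0 0.004 -0.007 0.004 -0.056 -0.047 0.107; 0 0.003 -0.008 0.004 -0.056 -0.047 0.107; 0 0.002 -0.009 0.003 -0.056 -0.047 0.107; 0 0.002 -0.009 0.002 -0.056 -0.047 0.107; 0 0.001 -0.009 0.002 -0.056 -0.047 0.107; 0 0 -0.009 0.001 -0.056 -0.047 0.107; 0 -0.001 -0.009 0.001 -0.056 -0.047 0.107; 0 -0.002 -0.009 0 -0.056 -0.047 0.107; 0 -0.003 -0.009 0 -0.056 -0.047 0.107; 0 -0.004 -0.008 0 -0.056 -0.047 0.107; 0 -0.009 -0.016 0.014 -0.012 -0.023 0.134 

0 -0.010 -0.015 0.014 -0.012 -0.023 0.134; 0 -0.012 -0.014 0.015 -0.012 -0.023 0.134; 0 -0.013 -0.012 0.015 -0.012 -0.023 0.134; 0 -0.015 -0.011 0.015 -0.012 -0.023 0.134; 0 -0.016 -0.009 0.015 -0.012 -0.023 0.134; 0 -0.016 -0.007 0.015 -0.012 -0.023 0.134 

18
```

Request:
move_arm(series="0 0.004 -0.007 0.003 -0.056 -0.047 0.107; 0 0.004 -0.007 0.003 -0.056 -0.047 0.107; 0 0.003 -0.008 0.003 -0.056 -0.047 0.107; 0 0.002 -0.009 0.003 -0.056 -0.047 0.107; 0 0.002 -0.009 0.002 -0.056 -0.047 0.107; 0 0.001 -0.009 0.002 -0.056 -0.047 0.107; 0 0 -0.009 0.001 -0.056 -0.047 0.107; 0 -0.001 -0.009 0.001 -0.056 -0.047 0.107; 0 -0.002 -0.009 0 -0.056 -0.047 0.107; 0 -0.003 -0.009 0 -0.056 -0.047 0.107; 0 -0.004 -0.008 0 -0.056 -0.047 0.107; 0 -0.009 -0.016 0.008 -0.012 -0.023 0.134")

```text
time_s: 30.1
tool_pos: [432.4, -125.8, 235.9]
ee_rot: [-179.4, -9.5, 139.2]
force: [0.3, 0.0, -0.3]
gripper_width: 0.19
```

```bash
python3 - <<'E'
from h import *
s=get_state();print(s['time_s'],s['joint_pos'].round(1),s['tool_pos'],s['ee_rot'],s['gripper_width'])
plan([((419,-230,120),tool(96,0),45)],0)
E
```

```text
30.1 [ 13.2  22.    3.7 106.7  -5.5  60.4  69. ] [ 432.43898596 -125.81237801  235.8560259 ] [-179.44053137   -9.54220809  139.15205379] 0.18998274631419085
0 -0.013 -0.014 0.018 -0.012 -0.026 0.125; 0 -0.014 -0.013 0.018 -0.012 -0.026 0.125; 0 -0.015 -0.011 0.018 -0.012 -0.026 0.125; 0 -0.016 -0.010 0.018 -0.012 -0.026 0.125; 0 -0.017 -0.008 0.019 -0.012 -0.026 0.125; 0 -0.017 -0.006 0.019 -0.012 -0.026 0.125 

6
```

Request:
move_arm(series="0 -0.013 -0.014 0.018 -0.012 -0.026 0.125; 0 -0.014 -0.013 0.018 -0.012 -0.026 0.125; 0 -0.015 -0.011 0.018 -0.012 -0.026 0.125; 0 -0.016 -0.010 0.018 -0.012 -0.026 0.125; 0 -0.017 -0.008 0.019 -0.012 -0.026 0.125; 0 -0.017 -0.006 0.019 -0.012 -0.026 0.125; 0 0 0 0 0 0 0; 0 0 0 0 0 0 0")

```text
time_s: 30.9
tool_pos: [407.5, -233.6, 105.7]
ee_rot: [-178.8, -0.0, 94.0]
force: [1.1, -0.6, -0.2]
gripper_width: 0.187
```

```bash
python3 - <<'E'
from h import *
s=get_state();print(s['time_s'],s['joint_pos'].round(1),s['tool_pos'],s['ee_rot'],s['gripper_width'])
p,q=pose(s);T=p+q.apply(V);print("tip",T,"cen",p+q.apply([-45,0,10]))
for n in("scene","wrist"):
  im=read_camera(n);cv2.imwrite(f"pics/{n}19.png",im[:,:,::-1]);print(n,proj(n,T,s))
  for t in("paddle_tip","paddle_center","mat_center"):
    for r in pinpoint(n,t)[:1]:print(n,t,np.round(r['xy']),round(r['score'],2),atz(n,r['xy'],3,s).round())
plan([((419,-230,60),tool(96,0),20),((419,-230,30),tool(96,0),15)],0)
E
```

```text
30.9 [ 16.2  31.8  15.5 118.5 -14.1  32.4  45.5] [ 407.46751551 -233.62642176  105.66075131] [-1.78843482e+02 -4.99395291e-02  9.40101559e+01] 0.18700281317958709
tip [ 417.20543517 -376.28330515   92.53876439] cen [ 410.41256056 -278.52165199   95.62356981]
scene [280.85466691 133.8223027 ]
scene paddle_tip [282. 132.] 0.73 [ 326. -471.    3.]
scene paddle_center [304. 140.] 0.77 [ 310. -369.    3.]
wrist [320.79826054 464.74015843]
wrist paddle_tip [318. 334.] 0.74 [ 411. -347.    3.]
wrist paddle_center [318. 336.] 0.95 [ 411. -349.    3.]
0 0.001 0.004 0.016 -0.005 0 -0.012; 0 0.001 0.004 0.016 -0.005 0 -0.012; 0 0.001 0.004 0.016 -0.005 0 -0.012; 0 0 0 0.015 0 0 0; 0 0 0 0.015 0 0 0 

5
```

View pics/scene19.png

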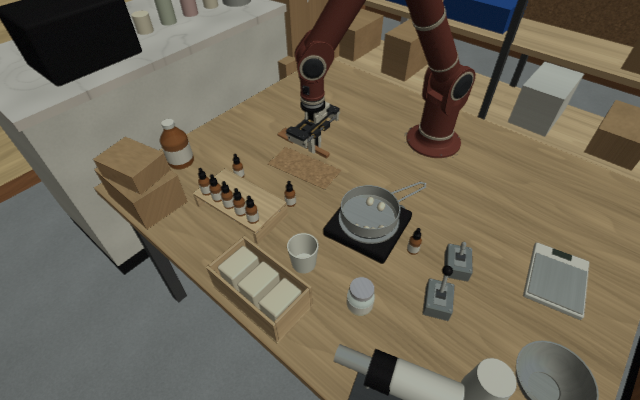

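View pics/wrist19.png

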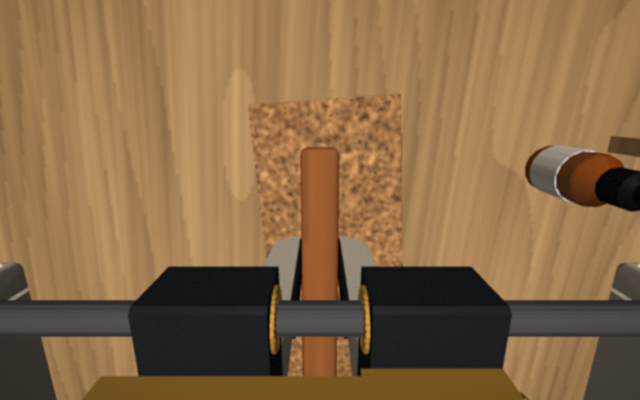

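Request:
move_arm(series="0 0.001 0.004 0.016 -0.005 0 -0.012; 0 0.001 0.004 0.016 -0.005 0 -0.012; 0 0.001 0.004 0.016 -0.005 0 -0.012; 0 0 0 0.015 0 0 0; 0 0 0 0 0 0 0")

```text
time_s: 31.8
tool_pos: [423.1, -230.6, 44.5]
ee_rot: [179.7, 0.2, 96.2]
force: [-0.5, 0.3, -0.4]
gripper_width: 0.191
```

```bash
python3 - <<'E'
from h import *
s=get_state();print(s['time_s'],s['joint_pos'].round(1),s['tool_pos'],s['ee_rot'],s['gripper_width'],s['force'])
plan([((419,-230,24),tool(96,0),10)],0)
E
```

```text
31.8 [ 19.   38.3  10.4 120.  -16.9  22.7  49.1] [ 423.08960182 -230.61574938   44.5055832 ] [179.65391745   0.22685573  96.24913236] 0.1906801947007841 [-0.46221778  0.32068698 -0.44578086]
0 0 -0.001 0.007 0.002 0.001 0.001; 0 0 -0.001 0.007 0.002 0.001 0.001; 0 0 -0.001 0.007 0.002 0.001 0.001 

3
```

Request:
move_arm(series="0 0 -0.001 0.008 0.002 0.001 0.001; 0 0 -0.001 0.007 0 0 0; 0 0 -0.001 0.005 0 0 0; 0 0 0 0 0 0 0")

```text
time_s: 32.2
tool_pos: [421.2, -231.7, 24.8]
ee_rot: [179.6, 0.3, 96.2]
force: [-0.2, 0.1, -1.2]
gripper_width: 0.19
```

```bash
python3 - <<'E'
from h import *
s=get_state();print(s['time_s'],s['tool_pos'],s['ee_rot'],s['gripper_width'],s['force'])
im=read_camera("wrist");cv2.imwrite("pics/w20.png",im[:,:,::-1])
im=read_camera("scene");cv2.imwrite("pics/s20.png",cv2.resize(im[80:220,220:400,::-1],None,fx=4,fy=4))
E
```

```text
32.2 [ 421.18245463 -231.7029381    24.75153778] [179.61815581   0.27512349  96.20929362] 0.18963405976964012 [-0.24011294  0.05395211 -1.24971515]
```

View pics/s20.png

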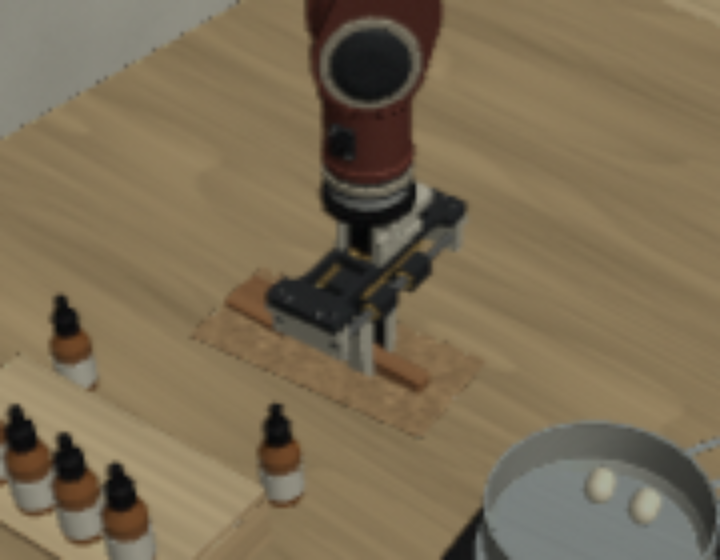

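Request:
move_arm(series="0 0 0.006 0 0 0 0; 0 0 0 0.003 0 0 0; 0.35 0 0 0 0 0 0; 0.5 0 0 0 0 0 0; 0.5 0 0 0 0 0 0; 0.6 0 0 -0.03 0 0 0; 0.6 0 0 -0.04 0 0 0; 0.6 0 0 -0.04 0 0 0; 0.6 0 0 -0.04 0 0 0; 0.6 0 0 0 0 0 0")

```text
time_s: 33.3
tool_pos: [426.8, -230.9, 177.5]
ee_rot: [179.6, 0.3, 96.2]
force: [0.6, -1.0, -0.4]
gripper_width: 0.602
```

```bash
python3 - <<'E'
from h import *
s=get_state();print(s['time_s'],s['joint_pos'].round(1),s['tool_pos'],s['ee_rot'],s['gripper_width'],s['force'])
im=read_camera("wrist");cv2.imwrite("pics/w21.png",im[:,:,::-1])
im=read_camera("scene");cv2.imwrite("pics/s21.png",cv2.resize(im[80:220,220:400,::-1],None,fx=4,fy=4))
for n in("scene","wrist"):
  for t,z in(("paddle_tip",8),("paddle_center",11),("mat_center",3)):
    for r in pinpoint(n,t)[:1]:print(n,t,np.round(r['xy']),round(r['score'],2),atz(n,r['xy'],z,s).round())
E
```

```text
33.3 [ 13.2  25.7  17.9 113.2 -11.4  42.2  44.1] [ 426.77206613 -230.90074278  177.45050002] [179.60137863   0.29793854  96.17445476] 0.6024021381212432 [ 0.56866933 -0.96671636 -0.44739977]
scene paddle_tip [305. 253.] 0.72 [693. -21.   8.]
scene paddle_center [302. 166.] 0.73 [ 427. -275.   11.]
scene mat_center [303. 167.] 0.97 [ 423. -272.    3.]
wrist paddle_center [320. 229.] 0.68 [ 432. -272.   11.]
wrist mat_center [307. 226.] 0.81 [ 419. -274.    3.]
```

View pics/s21.png

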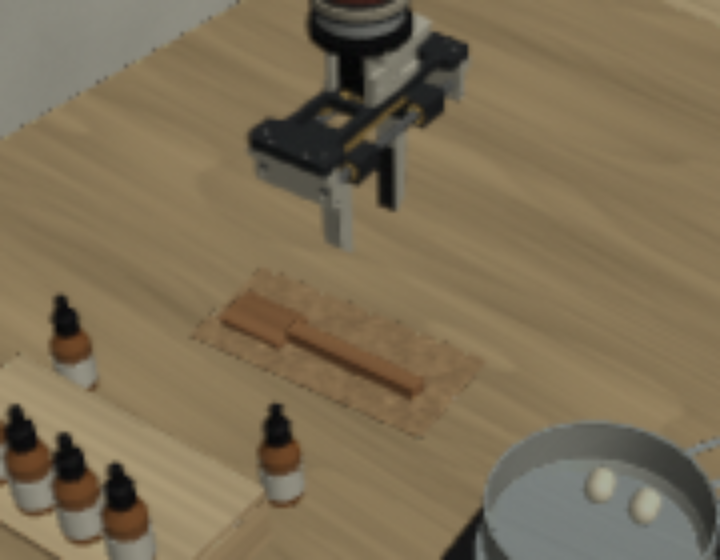

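View pics/w21.png

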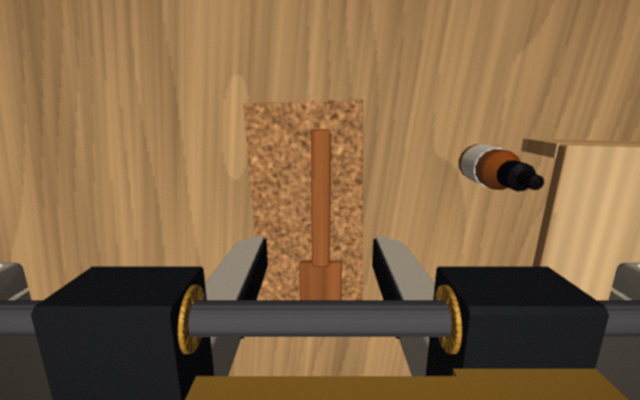

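```bash
python3 - <<'E'
from h import *
plan([((500,280,230),tool(28,0),45)],0,polar=True)
E
```

```text
0 0.026 0.024 -0.004 0 0 0.085; 0 0.030 0.020 -0.004 0 0 0.085; 0 0.033 0.015 -0.004 0 0 0.085; 0 0.035 0.010 -0.004 0 0 0.085; 0 0.037 0.004 -0.004 0 0 0.085; 0 0.038 -0.002 -0.004 0 0 0.085; 0 0.037 -0.008 -0.004 0 0 0.085; 0 0.036 -0.014 -0.004 0 0 0.085; 0 0.034 -0.019 -0.004 0 0 0.085; 0 0.031 -0.025 -0.004 0 0 0.085; 0 0.027 -0.030 -0.004 0 0 0.085; 0 0.022 -0.034 -0.004 0 0 0.085 

0 0.017 -0.037 -0.004 0 0 0.085; 0 0.011 -0.040 -0.004 0 0 0.085 

14
```

Request:
move_arm(series="0 0.026 0.024 -0.010 0 0 0.085; 0 0.030 0.020 -0.010 0 0 0.085; 0 0.033 0.015 -0.010 0 0 0.085; 0 0.035 0.010 -0.010 0 0 0.085; 0 0.037 0.004 -0.004 0 0 0.085; 0 0.038 -0.002 -0.004 0 0 0.085; 0 0.037 -0.008 -0.004 0 0 0.085; 0 0.036 -0.014 -0.004 0 0 0.085; 0 0.034 -0.019 0 0 0 0.085; 0 0.031 -0.025 0 0 0 0.085; 0 0.027 -0.030 0 0 0 0.085; 0 0.022 -0.034 0 0 0 0.085")

```text
time_s: 34.9
tool_pos: [536.2, 206.8, 217.2]
ee_rot: [-179.6, 1.2, 34.1]
force: [-0.5, 0.1, 0.1]
gripper_width: 0.009
```

```bash
python3 - <<'E'
from h import *
s=get_state();print(s['time_s'],s['joint_pos'].round(1),s['tool_pos'],s['ee_rot'],s['gripper_width'])
plan([((500,275,220),tool(28,0),45)],0)
E
```

```text
34.9 [-45.   33.8  35.6  95.5 -22.   59.2 -58. ] [536.16347355 206.83094273 217.17961677] [-179.63533345    1.22689221   34.08991146] 0.008568181019949354
0 0.004 -0.038 -0.001 -0.003 0.011 0.053; 0 0.002 -0.039 -0.001 -0.003 0.011 0.053 

2
```

Request:
move_arm(series="0 0.004 -0.037 -0.001 -0.003 0.011 0.050; 0 0.002 -0.036 -0.001 -0.003 0.011 0.050; 0 0 0 0 0 0 0; 0 0 0 0 0 0 0")

```text
time_s: 35.3
tool_pos: [496.7, 283.5, 213.5]
ee_rot: [-180.0, 0.4, 28.9]
force: [0.6, -1.4, 0.9]
gripper_width: 0.004
```

```bash
python3 - <<'E'
from h import *
s=get_state();print(s['time_s'],s['joint_pos'].round(1),s['tool_pos'],s['ee_rot'],s['gripper_width'])
im=read_camera("wrist");cv2.imwrite("pics/w22.png",im[:,:,::-1])
im=read_camera("scene")
O={}
for n in("wrist","scene"):
  for t,z in(("heater_tip",110),("heater_pivot",47),("fan_tip",83)):
    for r in pinpoint(n,t)[:2]:print(n,t,np.round(r['xy']),round(r['score'],2),atz(n,r['xy'],z,s).round())
E
```

```text
35.3 [-54.8  33.7  37.3  97.1 -23.5  57.7 -70.3] [496.68780334 283.53559159 213.47810315] [-179.95133309    0.38463248   28.93201439] 0.0038276322264630207
wrist heater_tip [518. 234.] 0.68 [551. 135. 110.]
wrist heater_pivot [309.  69.] 0.67 [584. 343.  47.]
wrist fan_tip [254. 239.] 0.88 [434. 316.  83.]
scene heater_tip [447. 267.] 0.52 [550. 323. 110.]
scene heater_tip [300. 165.] 0.39 [ 505. -205.  110.]
scene heater_pivot [440. 298.] 0.76 [594. 344.  47.]
scene heater_pivot [280. 157.] 0.32 [ 472. -334.   47.]
scene fan_tip [465. 243.] 0.46 [432. 320.  83.]
```

View pics/w22.png

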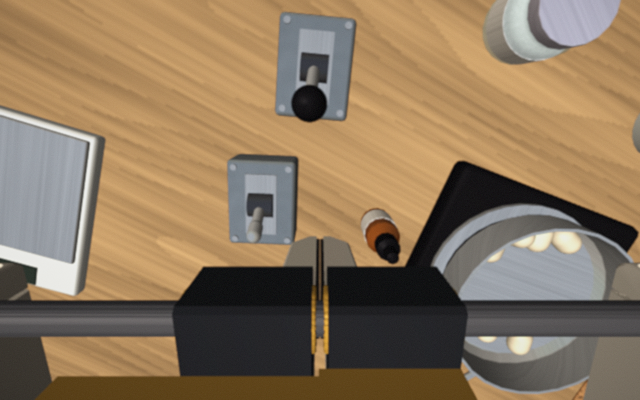

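```bash
python3 - <<'E'
from h import *
s=dict(tool_pos=[496.69,283.54,213.48],ee_rot=[-179.951,.3846,28.932])
for n,xy,z in[("ball",(309,103),110),("TL",(282,14),45),("TR",(355,18),45),("BL",(276,113),45),("BR",(347,121),45),("piv",(315,68),47),("drop",(384,235),80),("fan",(254,238),83)]:print(n,atz("wrist",xy,z,s).round(1))
E
```

```text
ball [559.4 328.1 110. ]
TL [611.3 384.1  45. ]
TR [638.3 328.7  45. ]
BL [536.8 352.   45. ]
BR [561.8 292.1  45. ]
piv [587.2 339.3  47. ]
drop [492.1 216.7  80. ]
fan [434.9 316.9  83. ]
```

```bash
python3 - <<'E'
from h import *
plan([((517,307,150),tool(25,0),30),((517,307,112),tool(25,0),20)],0)
E
```

```text
0 0.010 -0.004 0.021 -0.001 0.002 0.022; 0 0.010 -0.004 0.022 -0.001 0.002 0.022; 0 0.009 -0.005 0.022 -0.001 0.002 0.022; 0 0 0 0.019 0 0 0; 0 0 0 0.019 0 0 0 

5
```

Request:
move_arm(series="0 0.009 -0.004 0.021 -0.001 0.002 0.022; 0 0.009 -0.004 0.021 -0.001 0.002 0.022; 0 0.008 -0.005 0.021 -0.001 0.002 0.022; 0 0 0 0.017 0 0 0; 0 0 0 0.017 0 0 0; 0 0 0 0 0 0 0")

```text
time_s: 36.3
tool_pos: [519.4, 303.8, 116.4]
ee_rot: [180.0, -0.4, 24.4]
force: [-1.0, -0.1, -1.4]
gripper_width: 0.008
```

```bash
python3 - <<'E'
from h import *
s=get_state();print(s['time_s'],s['joint_pos'].round(1),s['tool_pos'],s['ee_rot'],s['force'])
plan([((525,311,112),tool(25,0),12),((585,338.5,112),tool(25,0),12)],0)
E
```

```text
36.3 [-52.4  42.4  33.8  98.5 -30.3  48.  -70.5] [519.38445896 303.78076599 116.4316162 ] [179.95100467  -0.41276219  24.41702828] [-1.0466916  -0.09548283 -1.41296933]
0 0.008 -0.004 0.004 0.001 -0.007 -0.010; 0 0.011 0 0 0 0 0; 0 0.011 0 0 0 0 0; 0 0.011 0 0 0 0 0; 0 0.011 0 0 0 0 0; 0 0.011 0 0 0 0 0; 0 0.011 0 0 0 0 0 

7
```

Request:
move_arm(series="0 0.008 -0.004 0.005 0.001 -0.007 -0.010; 0 0.011 0 0 0 0 0; 0 0.011 0 0 0 0 0; 0 0.011 0 0 0 0 0; 0 0.011 0 0 0 0 0")

```text
time_s: 36.8
tool_pos: [564.2, 328.5, 115.2]
ee_rot: [-179.8, 0.6, 25.0]
force: [-1.0, -0.4, 0.2]
gripper_width: 0.007
```

```bash
python3 - <<'E'
from h import *
s=get_state();print(s['time_s'],s['joint_pos'].round(1),s['tool_pos'],s['ee_rot'],s['force'])
im=read_camera("scene");cv2.imwrite("pics/s23.png",cv2.resize(im[200:340,360:540,::-1],None,fx=4,fy=4))
plan([((588,340,112),tool(25,0),12)],0)
E
```

```text
36.8 [-50.3  46.7  33.6  88.7 -29.9  54.4 -72. ] [564.21692699 328.45993389 115.22648623] [-179.83467807    0.56873743   25.01680904] [-1.00036944 -0.41019316  0.19661677]
0 0.008 0 0.001 -0.001 0.002 0; 0 0.008 0 0.001 -0.001 0.002 0; 0 0.008 0 0.001 -0.001 0.002 0 

3
```

View pics/s23.png

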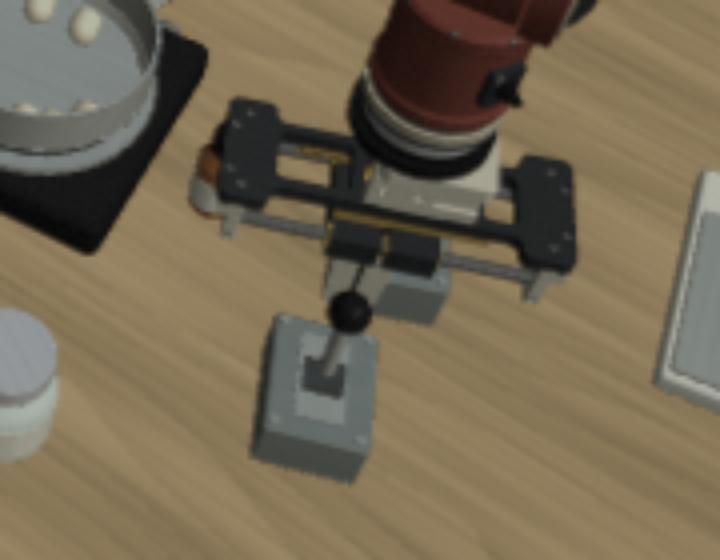

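Request:
move_arm(series="0 0.009 0 0.001 -0.001 0.002 0; 0 0.009 0 0.001 -0.001 0.002 0; 0 0.009 0 0.001 0 0 0; 0 0.004 0 0 0 0 0; 0 0 0 0 0 0 0")

```text
time_s: 37.35
tool_pos: [595.5, 343.0, 114.5]
ee_rot: [-179.9, 0.3, 25.1]
force: [-0.9, -0.9, 1.1]
gripper_width: 0.005
```

```bash
python3 - <<'E'
from h import *
s=get_state();print(s['time_s'],s['joint_pos'].round(1),s['tool_pos'],s['ee_rot'],s['force'])
im=read_camera("scene");cv2.imwrite("pics/s24.png",cv2.resize(im[200:340,360:540,::-1],None,fx=4,fy=4))
E
```

```text
37.35 [-48.9  49.4  33.5  82.5 -29.9  57.4 -73.1] [595.53665786 343.02990205 114.49192777] [-179.94333671    0.26087301   25.11313434] [-0.93754834 -0.89525879  1.10804869]
```

View pics/s24.png

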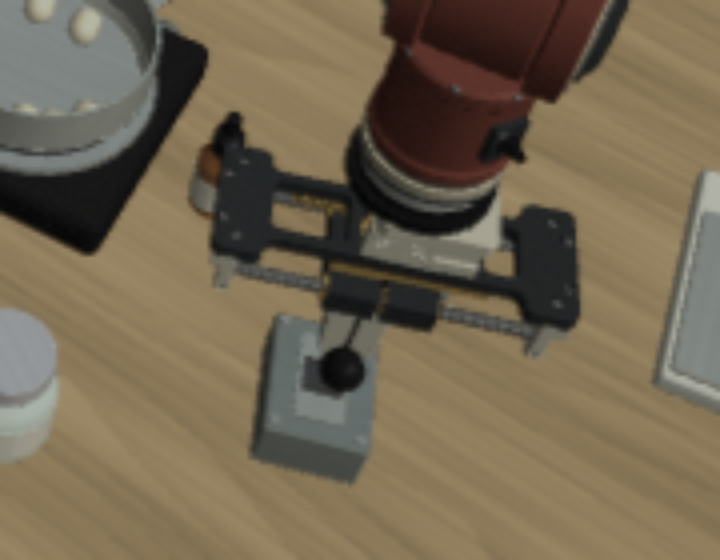

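Snapped over. Back off the way I came, then rise.

Request:
move_arm(series="0 -0.015 0 0 0 0 0; 0 -0.02 0 0 0 0 0; 0 -0.01 0 -0.02 0 0 0; 0 0 0 -0.04 0 0 0; 0 0 0 -0.04 0 0 0; 0 -0.03 0.02 -0.02 0 0 0; 0 -0.03 0.02 0 0 0 0; 0 0 0 0 0 0 0; 0 0 0 0 0 0 0")

```text
time_s: 38.3
tool_pos: [519.7, 263.0, 241.2]
ee_rot: [-179.9, -0.9, 25.2]
force: [-0.1, 0.5, 0.1]
gripper_width: 0.003
```

```bash
python3 - <<'E'
from h import *
s=get_state();print(s['time_s'],s['joint_pos'].round(1),s['tool_pos'],s['force'],s['joint_vel'].round(1))
for n in("scene","top","wrist"):
  im=read_camera(n);cv2.imwrite(f"pics/{n}25.png",im[:,:,::-1])
  print(n,proj(n,np.array([587,339,47])+np.array([.906*30.4,.423*30.4,63]),s),proj(n,np.array([587,339,47])+np.array([-.906*30.4,-.423*30.4,63]),s))
  for t in("heater_tip",):
    for r in pinpoint(n,t)[:2]:print(n,t,np.round(r['xy']),round(r['score'],2),atz(n,r['xy'],110,s).round())
E
```

```text
38.3 [-52.8  32.6  39.   94.3 -23.2  60.4 -71.7] [519.69031221 263.03184131 241.19446338] [-0.06889979  0.5006571   0.05662356] [ 0.6 -1.7  1.   2.4  1.3 -0.1 -0.1]
scene [444.89864834 292.17259087] [446.24107869 270.51411666]
scene heater_tip [444. 289.] 0.52 [608. 346. 110.]
top [167.33021108 191.43725259] [176.56130614 211.83277514]
top heater_tip [168. 189.] 0.56 [620. 351. 110.]
wrist [268.85132932  43.12824614] [271.44579124 124.43873742]
wrist heater_tip [269.  41.] 0.97 [616. 352. 110.]
```

View pics/scene25.png

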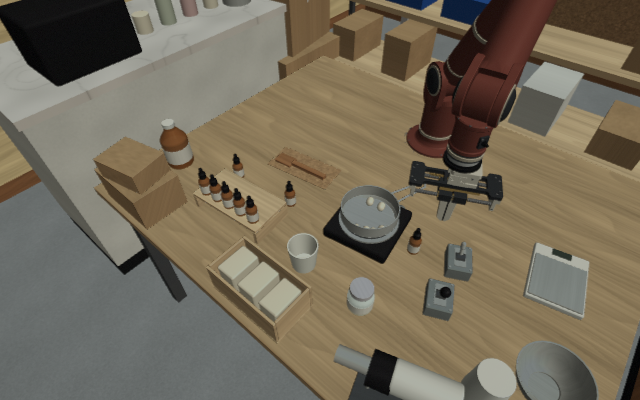

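View pics/wrist25.png

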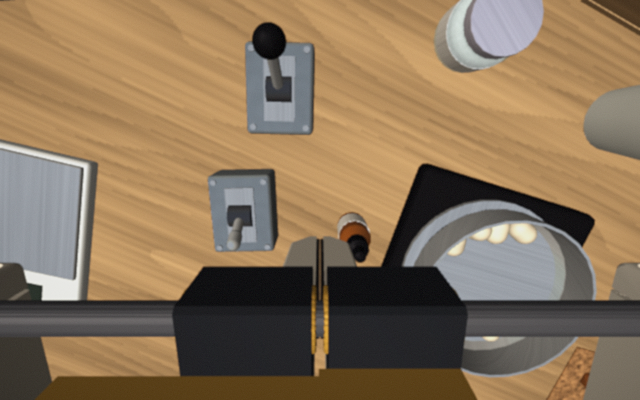

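View pics/top25.png

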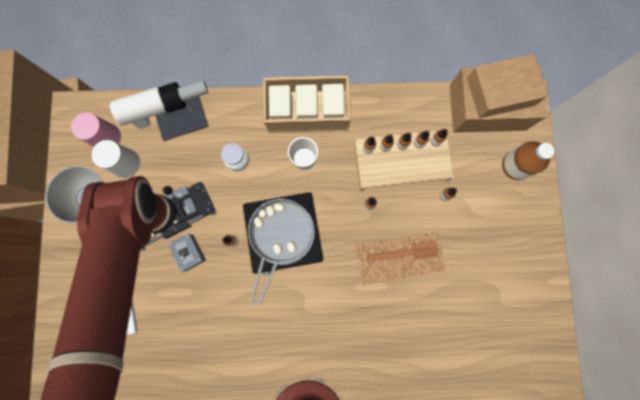

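```bash
python3 -c "
from plant import *
print(close_job())"
```

```text
the job is handed in; nothing more can be done
None
```

The job is done and handed in at about 38 s of the 72 s allowed. I saw no sign of a failure, but handing in gives no verdict.

**What I did**
- **Drawing out:** I pulled the paddle out by the blade in two grips, lowered it across the mat and regripped it by the handle.
- **Stirring:** I tilted the blade 45° into the pan and took it round a little under three times, on a radius of about 33 mm.
- **Setting down:** I laid the paddle along the cork mat and let go.
- **Toggle:** I then pushed the long lever over with closed fingers until it snapped on, and backed the arm clear.

**Last checks, from the pictures before hand-in**
- **Pan and pellets:** all six pellets are in the pan.
- **Paddle:** it lies flat and free on the mat. Its middle is about 5 mm from the mat's centre by the scene camera and about 13 mm by the wrist camera, both well inside the 50 mm allowed.
- **Long toggle:** the ball is where it should be when on, within 2–3 pixels in all three cameras.
- **Short toggle:** it is still off.
- **Bottles, cup and jar:** they stand where they started.
- **Arm:** it hovers free, with about zero force on the tool.

**What did not go to plan**
- The first steep tilt for the blade grasp ran two joints to the edge of their range, so I used less tilt.
- Turning the held paddle towards the pan ran another joint almost to its limit. I turned it the long way round instead.

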